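Turn the mask holders over and sort them by tag

ROBOT

A 7-joint arm with a two-finger parallel gripper is mounted at the origin on the work surface. World frame = base frame: x ahead of the robot, y to its left, z up, the work surface at z = 0. Lengths are in m, angles in rad, forces in N, time in s.
With the tool pointing down it reaches from about 0.35 to 0.775 m from the base axis. Payload 3.1 kg.
Tool frame: the origin (TCP) lies midway between the tips of the shut fingers; the grasp point (between the pads) lies 19 mm behind it (bot.grip_depth is the distance from the TCP to the grasp point, in m); z points along the fingers, y is the direction in which the jaws open and shut (so a half turn about z gives the same grasp; the last joint's range is limited). The gripper opens to 85 mm and grips with 20 to 120 N. Pads are 22 mm wide; open, the fingers measure 114 mm over their backs; the gripper's body (76 mm by 85 mm) begins 54 mm behind the grasp point. The pads swing forward as they close: fully open they stand 13 mm farther back than shut.
Start: joints at [1.188, 0.311, 0.014, 1.512, -0.004, 1.319, -0.027], TCP at [0.184, -0.518, 0.231] pointing down, gripper open.
Joint ranges: [-2.7, 2.7], [-0.3, 1.91], [-1.27, 1.3], [0.12, 2.57], [-1.44, 4.58], [0.2, 2.03], [-3.05, 3.05]. Speed limits (rad/s): [2.79, 2.79, 3.14, 3.14, 3.14, 3.14, 3.14].

INTERFACE

Orientations are given as a rotation vector (axis times angle).
In Python, from bench import status, vision, order, bot gives the robot as it stands.
- The arm moves only by the tool jog_arm, never from a script. Its argument "plan" is a list that holds one entry, the list of rows, each a list of 4 numbers: the shift along the tool's x, y, z in m, then the turn about the tool's z in degrees. In form: [[[x, y, z, turn], ...]]. A call has 1 to 10 rows; each row shifts and turns the pose as measured when the row begins, along the tool's axes as they then stand; what a row does not reach is not made up. A row lasts 1/8 s, in which the tool goes at most 62.5 mm and 10.7 degrees, less where a joint would pass 70% of its speed; a pose out of reach is approached as far as the arm can. A call is refused whole if a number of a shift passes 0.0625 or a number of a turn 10.7, either way. A call with a gripper value outside its range is refused whole. "hand" is the finger opening in m, from 0 to 0.0854, set as the call begins (left out, the last holds). The fingers move at their own pace and stop on an object; "squeeze" is the grip in N (left out, the last holds). Time passes only in rows, so rows that do not move let the fingers close. It gives the time, the measured TCP pose, the force and the opening at its end, in the units of the state.
- status.sense(): the state, without advancing time (a new reading comes with each control period).
- vision.snapshot(name): name is "scene" or "top" or "wrist"; returns a dict with "image" (384x512x3 uint8, red, green, blue), "mtx" (3x3 intrinsics, pixels), "rvec" (rotation vector, rad) and "tvec" (3), from world to camera coordinates, as OpenCV has them; the wrist camera has in their place "tool_from_camera" (4x4, takes a point from camera to tool coordinates, whose origin is the TCP and whose axes are the flange's). Camera axes: x right, y down, z forward; pixel columns grow to the right and rows downward; lengths in m; the calibration is good to about 2 mm. A picture is of the moment at which its call begins: read the wrist's pose just before it. There is no depth.
- order.job_done(): hands the job in, once; it reports no verdict.
The state is a dict: "t": time; "joints": joint angles; "qd": joint speeds; "joint_torque": joint torques, N m; "ee_pos": TCP position; "orientation": TCP orientation; "wrist_force": force on the tool from outside, world axes, zero at the start; "ft_torque": the same for the moment, N m; "gripper_width": finger opening in m.
Only numpy, scipy, OpenCV 4.12 (cv2) and the standard library are available. Lean on these libraries where they do the work, as an engineer would, in place of code of your own. Each camera call takes 0.05 s, during which the arm holds its last target.

TASK

Turn over every mask holder on the grey intake tray so that its aluminium back, with the coloured tag, faces up, and lay it flat and squarely across both bars of the tray that has its tag's colour, midway over the bars; the V stand is there to keep a holder on edge while you change your grip. One or two fall to the green tray and none or one to the red, two or three holders in all; put right any that gets knocked out of place. Grip the holders gently, with no more than 60 N, and leave the mouse, the wafer box and the jar alone.

Things in the scene. Friction and masses are not known exactly. Their poses are not given: they have to be found in the camera images.
- intake_tray: Grey tray with steel bars, fixed: base 104 x 380 x 6 mm (x, y, z) with two full-length bars along y, 20 mm wide, centred at x = -38 and +38 mm, tops 40 mm above the bench (gap between them 56 mm wide, 34 mm deep). Three places at y = -130, 0, 130 mm, holders lengthwise along x. Origin at the centre of its underside, z up, x roughly away from the robot
- green_tray: Tray painted green all over, fixed: base 104 x 230 x 6 mm (x, y, z) with two full-length bars along y, 20 mm wide, centred at x = -38 and +38 mm, tops 40 mm above the bench (gap between them 56 mm wide, 34 mm deep). Room for two holders side by side at y = -60 and 60 mm, lengthwise along x. Origin at the centre of its underside, z up, x roughly away from the robot
- red_tray: Tray painted red all over, else the same as the green one, fixed: base 104 x 230 x 6 mm (x, y, z) with two full-length bars along y, 20 mm wide, centred at x = -38 and +38 mm, tops 40 mm above the bench (gap between them 56 mm wide, 34 mm deep). Room for two at y = -60 and 60 mm. Lies left or right of the stand. Origin at the centre of its underside, z up, x roughly away from the robot
- stand: Fixed: foot 90 x 60 x 20 mm (x, y, z); two blue walls 44 mm long in y, 34 mm tall, leaning out 18 degrees to +x and -x; the slot along y is 16 mm wide at its floor (20 mm above the bench), 37 mm at its mouth. A holder on its 60 mm end, faces along x, stays up, upright or leaning up to 30 degrees, its edges 8 mm past the walls. Origin: centre of underside; x roughly away from the robot
- holder_a: flat holder 116 x 60 x 12 mm, 0.15 kg. Origin at its centre, x along its length, y across its width, z out of the face with the amber window (black frame, steel chip). The other face (-z) is aluminium with a 64 x 38 mm green tag. Starts window up, across the bars of the intake tray, within 6 mm and 0.1 rad of a place. Grip by the long edges (60 mm apart). May be absent
- holder_b: flat holder 116 x 60 x 12 mm, 0.15 kg. Origin at its centre, x along its length, y across its width, z out of the face with the amber window (black frame, steel chip). The other face (-z) is aluminium with a 64 x 38 mm green tag. Starts window up, across the bars of the intake tray, within 6 mm and 0.1 rad of a place. Grip by the long edges (60 mm apart). May be absent
- holder_c: flat holder 116 x 60 x 12 mm, 0.15 kg. Origin at its centre, x along its length, y across its width, z out of the face with the amber window (black frame, steel chip). The other face (-z) is aluminium with a 64 x 38 mm red tag. Starts window up, across the bars of the intake tray, within 6 mm and 0.1 rad of a place. Grip by the long edges (60 mm apart). May be absent
- mouse: black computer mouse, 100 x 60 x 26 mm, loose, a bystander; origin at the centre of its underside
- wafer_box: round white wafer box with a blue lid, 84 mm across, 45 mm high, loose, a bystander; origin at the centre of its underside
- jar: amber glass jar with a black cap, 56 mm across, 70 mm high, loose, a bystander; origin at the centre of its underside
Mind the look-alikes: they are no part of the job. What is shaped like the holder_c but purple is not meant. Leave any purple look-alike of the holder_b alone.

How it is judged:
At the end, for the whole second after the job is handed in: Each holder present lies on the tray of its tag's colour, tag up, level within 0.1 rad, centre within 22 mm of the line midway between the bars and 95 mm of the tray's middle along them, 40 to 52 mm high, square to the bars within 0.35 rad, at rest, released (angle between each of holder_a, holder_b, holder_c's own z axis and vertical above 3.04 rad and x of holder_a in the frame of green_tray between -0.022 and 0.022 m and y of holder_a in the frame of green_tray between -0.095 and 0.095 m and z of holder_a in the frame of green_tray between 0.04 and 0.052 m and angle between the x axis of each of holder_a, holder_b and the x axis of green_tray, either way round below 0.35 rad and linear speed of each of holder_a, holder_b, holder_c below 0.02 m/s and contact force between each of holder_a, holder_b, holder_c and the fingers below 0.1 N and x of holder_b in the frame of green_tray between -0.022 and 0.022 m and y of holder_b in the frame of green_tray between -0.095 and 0.095 m and z of holder_b in the frame of green_tray between 0.04 and 0.052 m and x of holder_c in the frame of red_tray between -0.022 and 0.022 m and y of holder_c in the frame of red_tray between -0.095 and 0.095 m and z of holder_c in the frame of red_tray between 0.04 and 0.052 m and angle between the x axis of holder_c and the x axis of red_tray, either way round below 0.35 rad); the robot touches nothing.
It fails at once if a holder gripped with more than 60 N (contact force between any of holder_a, holder_b, holder_c and the fingers above 120 N).
It fails at once if the mouse, wafer box or jar disturbed (moved more than 30 mm) (distance of any of mouse, wafer_box, jar from where it was at the start of the episode above 0.03 m).
Of holder_a, holder_b, holder_c only 2 to 3 are there at a start; the rules pass over those that are not, and their reading is None.
At some moment in a run one of holder_a, holder_b, holder_c may be knocked a few centimetres aside while the robot is not near it.
It also fails if it takes over 210 s, if anything falls off the work surface, if the arm or the gripper's body presses on something with over 40 N, if the wrist force passes 120 N, or if a joint passes its speed limit or range.

## Working session

There is one attempt and no reset: what is moved stays moved. The work goes in short steps, Python scripts to look and compute and a tool call to move; the robot and the scene stay as the last step left them, time stands still between calls to the robot, and variables do not carry over. Pictures are saved under pics/ and viewed, and the job is handed in when it is done.

Besides the shell and the picture viewer there is one more tool, called after "Emit:" by a JSON object that holds its "api" and its "payload", one argument or row to a line. jog_arm: Moves the arm, as the interface text tells. Its arguments: {"type":"object","properties":{"plan":{"type":"array"},"hand":{"type":"number"},"squeeze":{"type":"number"}},"required":["plan"]}

```bash
ls; mkdir -p pics; python3 - <<'E'
from bench import status, vision, order, bot
import cv2
print(status.sense())
print([a for a in dir(bot) if a[0]!='_'], bot.grip_depth)
for n in ["scene","top","wrist"]:
    s=vision.snapshot(n); cv2.imwrite(f"pics/{n}0.png",s["image"][:,:,::-1])
    print(n,{k:v for k,v in s.items() if k!="image"})
E
```

```text
pics
{'t': 0.0, 'joints': array([ 1.18826618,  0.31175746,  0.01399145,  1.51308177, -0.0044046 ,
        1.31917828, -0.02719795]), 'qd': array([ 1.68269482e-03, -9.52011810e-05,  9.85087551e-04, -9.85956999e-04,
        4.57333979e-04, -9.96725063e-04, -1.64097277e-05]), 'joint_torque': array([ 1.44834567e-04, -3.79910731e+01,  1.46275749e-01, -2.30590421e+01,
        1.23426170e-02,  1.38320340e-02,  7.73233126e-06]), 'ee_pos': array([ 0.18361549, -0.5176659 ,  0.23019364]), 'orientation': array([-3.09375628e+00, -5.32510835e-01,  7.81297981e-04]), 'wrist_force': array([-0.5191726 , -0.1411279 ,  0.04589018]), 'ft_torque': array([-0.02564109,  0.02261849, -0.03252275]), 'gripper_width': 0.08507524789994118}
['IKError', 'grip_depth'] 0.0187
scene {'mtx': array([[417.81725495,   0.        , 257.04466046],
       [  0.        , 417.81725495, 195.10075186],
       [  0.        ,   0.        ,   1.        ]]), 'rvec': array([ 1.59614465,  1.70479053, -0.8522217 ]), 'tvec': array([ 0.01452088, -0.24953841,  1.86411755])}
top {'mtx': array([[364.4584632 ,   0.        , 260.3771127 ],
       [  0.        , 364.4584632 , 194.24682924],
       [  0.        ,   0.        ,   1.        ]]), 'rvec': array([ 2.17595551, -2.17358662,  0.08136703]), 'tvec': array([-0.00319521,  0.52460769,  1.01914074])}
wrist {'mtx': array([[302.98476353,   0.        , 257.28087838],
       [  0.        , 302.98476353, 191.33674146],
       [  0.        ,   0.        ,   1.        ]]), 'tool_from_camera': array([[-1.63500190e-03, -9.63322771e-01, -2.68340390e-01,
         6.94475507e-02],
       [ 9.99998530e-01, -1.43643113e-03, -9.36320753e-04,
         6.12968762e-04],
       [ 5.16526612e-04, -2.68341526e-01,  9.63323704e-01,
        -1.43356495e-01],
       [ 0.00000000e+00,  0.00000000e+00,  0.00000000e+00,
         1.00000000e+00]])}
```

View pics/top0.png

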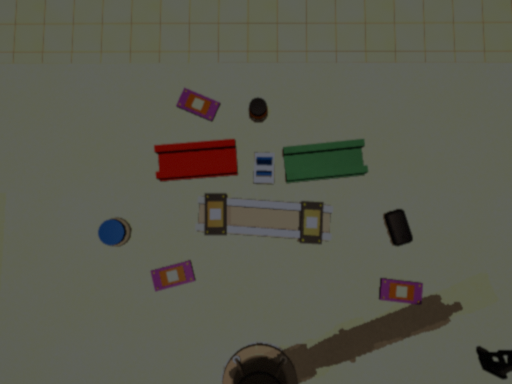

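View pics/scene0.png

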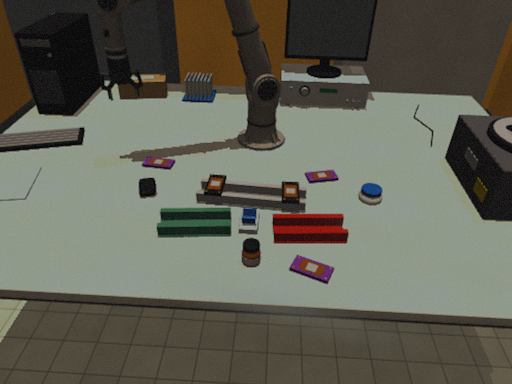

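View pics/wrist0.png

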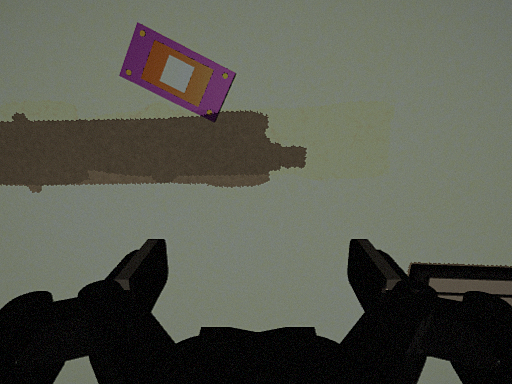

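The candidates for holders in the top view are below.
- **Black frame, on the intake tray:** (216,214) and (312,222). These match the description.
- **Purple look-alikes, off the tray:** (198,104), (173,275) and (401,291). I'll leave these alone.

Next I'll check the two black-framed ones in a close crop and measure the fixtures.

```bash
cat > h.py <<'E'
from bench import status, vision, order, bot
import cv2, numpy as np
from scipy.spatial.transform import Rotation as R
def snap(n):
    st=status.sense(); s=vision.snapshot(n); im=s["image"]; K=np.array(s["mtx"])
    if n=="wrist":
        T=np.array(s["tool_from_camera"]); Rw=R.from_rotvec(st["orientation"]).as_matrix()
        Rc=Rw@T[:3,:3]; c=np.array(st["ee_pos"])+Rw@T[:3,3]
    else:
        Rm=cv2.Rodrigues(np.array(s["rvec"]))[0]; Rc=Rm.T; c=-Rm.T@np.array(s["tvec"])
    return im,K,Rc,c
def ray(px,K,Rc,c,z):
    px=np.atleast_2d(px).astype(float)
    d=np.c_[(px[:,0]-K[0,2])/K[0,0],(px[:,1]-K[1,2])/K[1,1],np.ones(len(px))]@Rc.T
    return c+d*((z-c[2])/d[:,2])[:,None]
def proj(P,K,Rc,c):
    q=(np.atleast_2d(P)-c)@Rc; return np.c_[q[:,0]/q[:,2]*K[0,0]+K[0,2],q[:,1]/q[:,2]*K[1,1]+K[1,2]]
def save(im,name,box=None,k=1):
    if box: im=im[box[1]:box[3],box[0]:box[2]]
    im=np.clip(im.astype(float)*1.6,0,255).astype(np.uint8)
    im=cv2.resize(im,None,fx=k,fy=k,interpolation=cv2.INTER_CUBIC)
    cv2.imwrite("pics/"+name,im[:,:,::-1])
def pose():
    s=status.sense(); Rw=R.from_rotvec(s["orientation"]).as_matrix()
    print("t",round(s["t"],2),"ee",np.round(s["ee_pos"],4),"x",np.round(Rw[:,0],3),"z",np.round(Rw[:,2],3),"w",round(s["gripper_width"],4),"F",np.round(s["wrist_force"],1),"q",np.round(s["joints"],2))
    return s,Rw
def to_tool(target,yaw_x=None):
    """world target TCP -> shift in tool axes"""
    s,Rw=pose(); d=Rw.T@(np.array(target)-s["ee_pos"]); print("tool shift mm",np.round(d*1000,1)); return d
E
python3 - <<'E'
from h import *
im,K,Rc,c=snap("top")
save(im,"topc.png",(140,80,400,260),3)
print("cam",c); pose()
hsv=cv2.cvtColor(im,cv2.COLOR_RGB2HSV)
def rect(m,z,name,n=1,amin=60):
    cs,_=cv2.findContours(m,cv2.RETR_EXTERNAL,cv2.CHAIN_APPROX_NONE)
    for q in sorted(cs,key=cv2.contourArea)[::-1][:n]:
        r=cv2.minAreaRect(q); b=cv2.boxPoints(r); P=ray(b,K,Rc,c,z)
        e=P[1]-P[0]; f=P[2]-P[1]
        print(name,np.round(r[0]),"ctr",np.round(P.mean(0)[:2],4),"sides",np.round([np.linalg.norm(e),np.linalg.norm(f)],3),"ang",np.round([np.degrees(np.arctan2(e[1],e[0])),np.degrees(np.arctan2(f[1],f[0]))],1))
H,S,V=cv2.split(hsv)
rect(((H>50)&(H<85)&(S>90)&(V>40)).astype(np.uint8)*255,.02,"green",2)
rect((((H<6)|(H>174))&(S>180)&(V>60)).astype(np.uint8)*255,.02,"red",3)
rect(((H>98)&(H<125)&(S>140)&(V>30)).astype(np.uint8)*255,.05,"blue",4)
rect(((H>130)&(H<165)&(S>100)).astype(np.uint8)*255,.01,"purple",3)
E
```

```text
cam [ 0.43799535 -0.01153224  1.05919704]
t 0.2 ee [ 0.1837 -0.5179  0.2306] x [ 0.942  0.334 -0.   ] z [-0.001  0.001 -1.   ] w 0.0852 F [-0.  -0.1  0.7] q [ 1.19  0.31  0.01  1.51 -0.    1.32 -0.03]
green [325. 164.] ctr [ 0.6112 -0.1889] sides [0.233 0.077] ang [ -84.2 -175.6]
green [323. 146.] ctr [ 0.6638 -0.1846] sides [0.231 0.018] ang [ -84.1 -175.5]
red [196. 163.] ctr [0.6157 0.1844] sides [0.234 0.072] ang [ -85.4 -175.1]
red [195. 145.] ctr [0.6669 0.1885] sides [0.231 0.018] ang [ -85.3 -175. ]
red [232. 174.] ctr [0.5832 0.0805] sides [0.   0.02] ang [ 0. 90.]
blue [111. 232.] ctr [0.418  0.4093] sides [0.067 0.068] ang [ -44.1 -133.8]
blue [264. 160.] ctr [ 0.6171 -0.0115] sides [0.036 0.014] ang [-90. 180.]
blue [264. 173.] ctr [ 0.5818 -0.0115] sides [0.036 0.006] ang [-90. 180.]
blue [258. 163.] ctr [0.6107 0.0032] sides [0.002 0.004] ang [ -44.6 -135.3]
purple [401. 291.] ctr [ 0.2518 -0.3984] sides [0.058 0.118] ang [ -8.3 -96.5]
purple [172. 275.] ctr [0.2941 0.2473] sides [0.115 0.057] ang [ -75.3 -164.1]
purple [198. 104.] ctr [0.7925 0.183 ] sides [0.059 0.115] ang [ -21.2 -113.1]
```

View pics/topc.png

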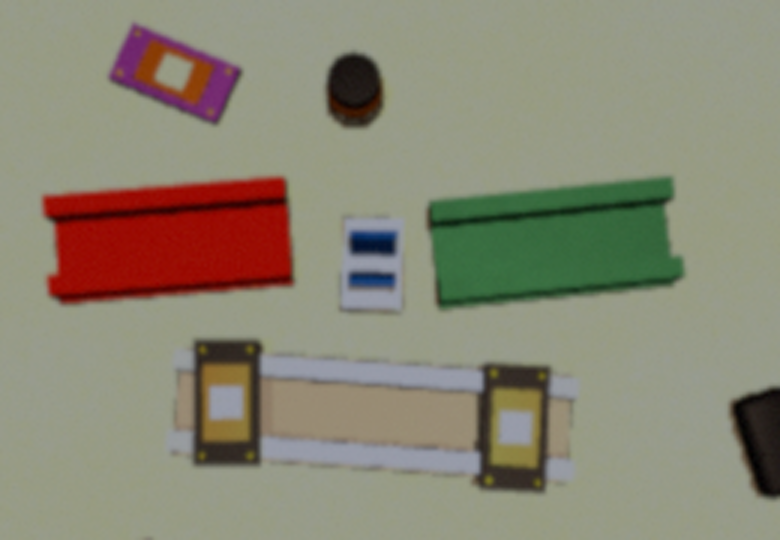

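```bash
python3 - <<'E'
from h import *
im,K,Rc,c=snap("top")
hsv=cv2.cvtColor(im,cv2.COLOR_RGB2HSV); H,S,V=cv2.split(hsv)
m=np.zeros(V.shape,np.uint8); sub=(V[180:255,190:345]<75); m[180:255,190:345]=sub*255
m=cv2.morphologyEx(m,cv2.MORPH_CLOSE,np.ones((5,5)))
cs,_=cv2.findContours(m,cv2.RETR_EXTERNAL,cv2.CHAIN_APPROX_NONE)
for q in sorted(cs,key=cv2.contourArea)[::-1][:2]:
    r=cv2.minAreaRect(q); P=ray(cv2.boxPoints(r),K,Rc,c,.05); e=P[1]-P[0]; f=P[2]-P[1]
    print(r,np.round(P.mean(0),4),np.linalg.norm(e),np.linalg.norm(f),np.degrees(np.arctan2(e[1],e[0])),np.degrees(np.arctan2(f[1],f[0])))
def P(u,v,z): return np.round(ray([140+u/3,80+v/3],K,Rc,c,z)[0],4)
# far bars' top corners (crop px)
for n,pts in {"green far":[(430,203),(672,180)],"red far":[(44,196),(285,178)],"intake near outer":[(166,452),(573,482)],"stand foot":[(343,216),(404,217),(341,310),(403,312)]}.items():
    print(n,[P(*p,.02 if 'stand' in n else .04) for p in pts])
print(P(373,242,.045),P(372,280,.045))
E
```

```text
((310.3890686035156, 222.21945190429688), (24.269683837890625, 42.646724700927734), 2.8624050617218018) [ 0.4452 -0.1409  0.05  ] 0.11739529141969501 0.06714260247217368 -3.279193024449363 -92.82182937672705
((215.5, 214.0), (42.0, 23.0), 90.0) [0.4676 0.1213 0.05  ] 0.0640662959935197 0.11615781243107759 -89.95955208941267 -179.48037265367876
green far [array([ 0.6557, -0.0677,  0.04  ]), array([ 0.6776, -0.2963,  0.04  ])]
red far [array([0.6625, 0.2982, 0.04  ]), array([0.6797, 0.0696, 0.04  ])]
intake near outer [array([0.4211, 0.1784, 0.04  ]), array([ 0.3941, -0.1988,  0.04  ])]
stand foot [array([0.6473, 0.015 , 0.02  ]), array([ 0.6463, -0.0437,  0.02  ]), array([0.5562, 0.0167, 0.02  ]), array([ 0.5543, -0.0426,  0.02  ])]
[ 0.6175 -0.0138  0.045 ] [ 0.5816 -0.0129  0.045 ]
```

Emit:
{"api": "jog_arm", "payload": {
  "plan": [
    [[0.05,0,0,10],[0.0625,0,0,10],[0.0625,-0.04,0,0],[0.03,-0.06,-0.02,0],[0.02,-0.06,-0.02,0],[0.01,-0.06,-0.02,0],[0.0,-0.06,-0.02,0],[0,0,0,0]]
  ],
  "hand": 0.085,
  "squeeze": 20
}}

```text
t: 1.25
ee_pos: [0.409, -0.2282, 0.3044]
orientation: [-3.139, 0.022, 0.003]
wrist_force: [0.3, -0.5, 0.4]
gripper_width: 0.0852
```

```bash
python3 - <<'E'
from h import *
pose()
im,K,Rc,c=snap("wrist"); save(im,"w1.png",k=1.5)
print(proj([[.445,-.141,.052],[.468,.121,.052]],K,Rc,c))
E
```

```text
t 1.25 ee [ 0.409  -0.2282  0.3044] x [ 1.    -0.014 -0.002] z [-0.002  0.003 -1.   ] w 0.0852 F [ 0.3 -0.5  0.4] q [ 0.6   0.12 -0.14  1.57  0.02  1.45 -1.13]
[[189.97034945 134.59081888]
 [-16.50706121 119.47724944]]
```

View pics/w1.png

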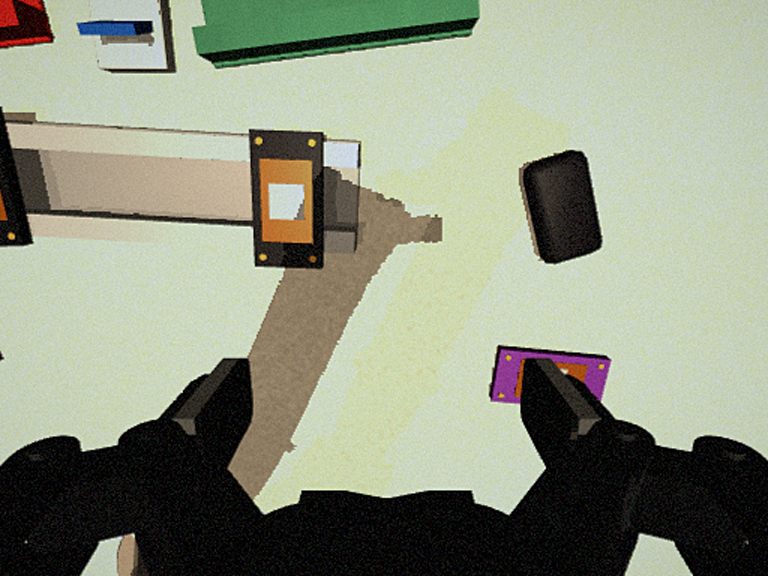

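Both crops confirm it: black frame with an amber window on the intake tray. My prediction for the right-hand holder, (190,135) unscaled, matches the picture. I'll grip its near end just outside the bar.

Emit:
{"api": "jog_arm", "payload": {
  "plan": [
    [[-0.013,-0.045,0.02,2],[-0.012,-0.045,0.04,0],[0,0,0.06,0],[0,0,0.05,0],[0,0,0.03,0],[0,0,0,0]]
  ]
}}

```text
t: 2.05
ee_pos: [0.3829, -0.1481, 0.0963]
orientation: [3.137, -0.112, -0.008]
wrist_force: [0.2, -0.5, 0.1]
gripper_width: 0.0852
```

```bash
python3 - <<'E'
from h import *
to_tool([.385,-.138,.03])
im,K,Rc,c=snap("wrist"); save(im,"w2.png",k=1.5)
E
```

```text
t 2.05 ee [ 0.3829 -0.1481  0.0963] x [ 0.997 -0.071 -0.005] z [-0.005 -0.003 -1.   ] w 0.0852 F [ 0.2 -0.5  0.1] q [ 0.51  0.18 -0.21  2.05  0.05  0.92 -1.37]
tool shift mm [  1.7 -10.4  66.2]
```

View pics/w2.png

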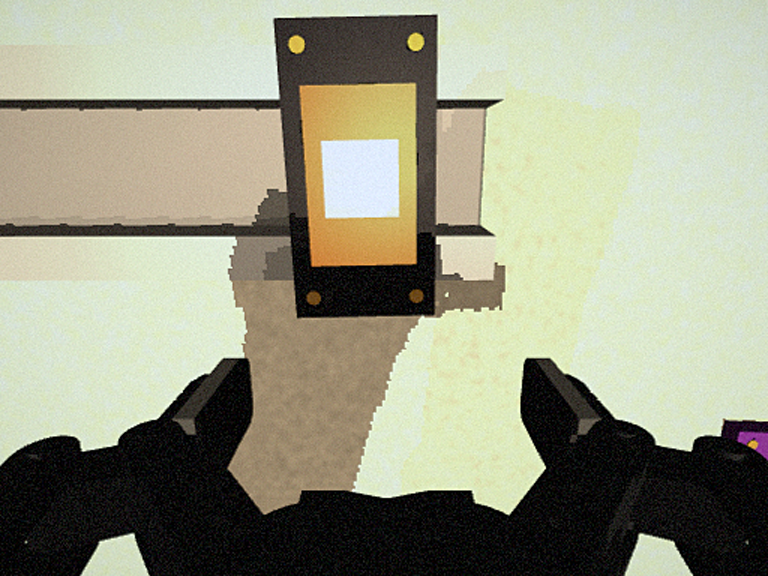

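```bash
python3 - <<'E'
from h import *
im,K,Rc,c=snap("wrist")
P=ray(np.array([(275,18),(437,15),(434,317),(298,317)])/1.5,K,Rc,c,.052); print(np.round(P,4),P.mean(0))
B=ray(np.array([(0,236),(490,236)])/1.5,K,Rc,c,.04); print(np.round(B,4))
E
```

```text
[[ 0.507  -0.1164  0.052 ]
 [ 0.5037 -0.1762  0.052 ]
 [ 0.3857 -0.1698  0.052 ]
 [ 0.3902 -0.1102  0.052 ]] [ 0.44664969 -0.14313213  0.052     ]
[[ 0.4337  0.0195  0.04  ]
 [ 0.4177 -0.1975  0.04  ]]
```

Emit:
{"api": "jog_arm", "payload": {
  "plan": [
    [[0.004,-0.008,0.03,-1],[0,0,0.03,0],[0,0,0.006,0],[0,0,0,0]]
  ]
}}

```text
t: 2.65
ee_pos: [0.3989, -0.1464, 0.0387]
orientation: [3.129, -0.09, 0.028]
wrist_force: [-0.0, -0.8, -0.0]
gripper_width: 0.0851
```

```bash
python3 - <<'E'
from h import *
to_tool([.387,-.140,.028])
E
```

```text
t 2.65 ee [ 0.3989 -0.1464  0.0387] x [ 0.998 -0.057  0.018] z [ 0.018 -0.012 -1.   ] w 0.0851 F [-0.  -0.8 -0. ] q [ 0.49  0.28 -0.21  2.1   0.09  0.75 -1.41]
tool shift mm [-12.4  -5.8  10.4]
```

Emit:
{"api": "jog_arm", "payload": {
  "plan": [
    [[-0.006,-0.003,0,0],[-0.006,-0.003,0.005,0],[0,0,0.005,0],[0,0,0,0]]
  ]
}}

```text
t: 3.15
ee_pos: [0.3888, -0.1404, 0.0308]
orientation: [3.126, -0.091, 0.037]
wrist_force: [0.3, -0.1, -0.7]
gripper_width: 0.0851
```

```bash
python3 - <<'E'
from h import *
to_tool([.387,-.140,.028])
im,K,Rc,c=snap("wrist"); save(im,"w3.png",k=1.5)
E
```

```text
t 3.15 ee [ 0.3888 -0.1404  0.0308] x [ 0.998 -0.058  0.024] z [ 0.023 -0.015 -1.   ] w 0.0851 F [ 0.3 -0.1 -0.7] q [ 0.48  0.27 -0.21  2.14  0.1   0.71 -1.42]
tool shift mm [-1.9 -0.3  2.7]
```

View pics/w3.png

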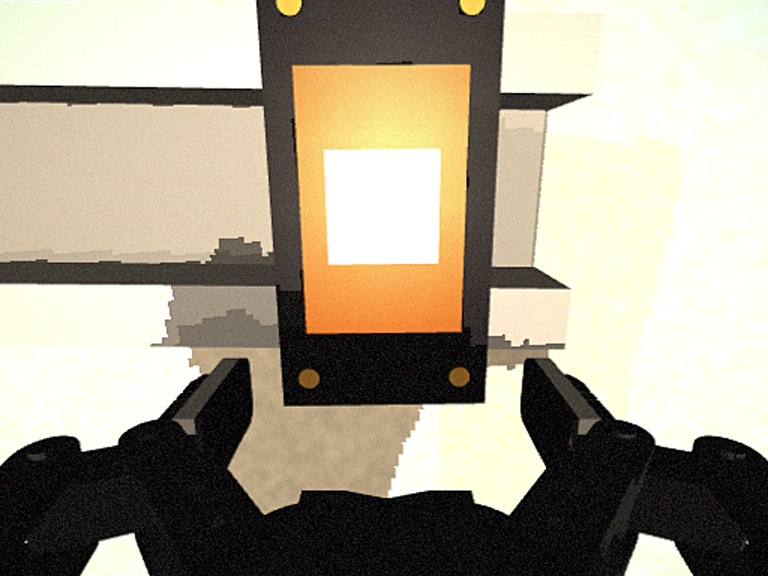

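Emit:
{"api": "jog_arm", "payload": {
  "plan": [
    [[-0.001,0,0.002,0],[0,0,0,0],[0,0,0,0],[0,0,0,0],[0,0,0,0],[0,0,0,0]]
  ],
  "hand": 0.055,
  "squeeze": 20
}}

```text
t: 3.95
ee_pos: [0.3881, -0.1404, 0.0288]
orientation: [3.126, -0.091, 0.037]
wrist_force: [-0.1, 1.3, -0.5]
gripper_width: 0.0593
```

Emit:
{"api": "jog_arm", "payload": {
  "plan": [
    [[0,0,-0.015,0],[0,0,-0.02,0],[0,0,-0.02,0],[0,0,-0.02,0],[0,0,-0.02,0],[0,0,0,0],[0,0,0,0]]
  ]
}}

```text
t: 4.82
ee_pos: [0.3821, -0.138, 0.1231]
orientation: [3.129, -0.091, 0.024]
wrist_force: [0.2, -0.5, -1.7]
gripper_width: 0.0593
```

```bash
python3 - <<'E'
from h import *
pose()
im,K,Rc,c=snap("wrist"); save(im,"w4.png",k=1.2)
im,K,Rc,c=snap("scene"); save(im,"s4.png",(180,120,350,260),4)
E
```

```text
t 4.83 ee [ 0.3821 -0.138   0.1231] x [ 0.998 -0.058  0.016] z [ 0.015 -0.012 -1.   ] w 0.0593 F [ 0.2 -0.5 -1.7] q [ 0.51  0.12 -0.22  2.04  0.04  0.97 -1.37]
```

View pics/w4.png

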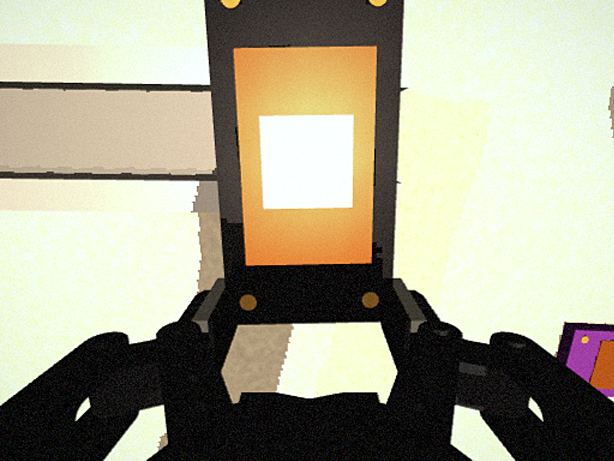

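View pics/s4.png

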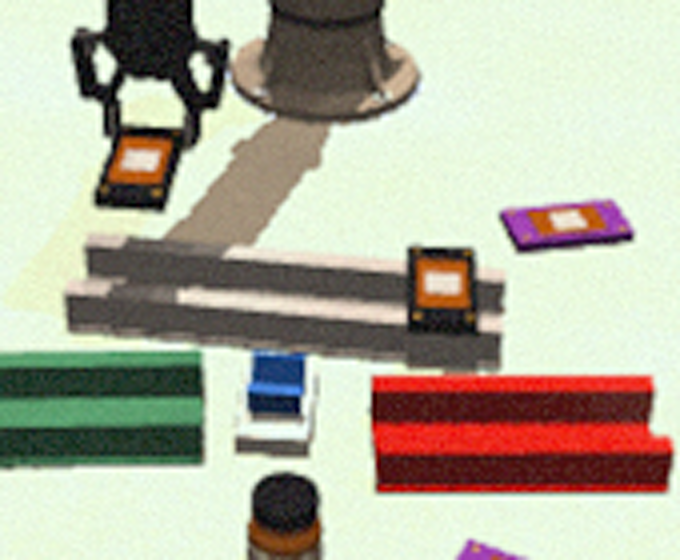

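Emit:
{"api": "jog_arm", "payload": {
  "plan": [
    [[0,0,-0.03,0],[0,0,-0.03,0],[0,0,0,0],[0,0,0,0]]
  ],
  "hand": 0.0588
}}

```text
t: 5.42
ee_pos: [0.3783, -0.1363, 0.1797]
orientation: [3.133, -0.09, 0.009]
wrist_force: [0.0, -0.4, -1.8]
gripper_width: 0.0594
```

```bash
python3 - <<'E'
from h import *
pose()
im,K,Rc,c=snap("wrist"); save(im,"w5.png",k=0.8)
E
```

```text
t 5.42 ee [ 0.3783 -0.1363  0.1797] x [ 0.998 -0.058  0.006] z [ 0.006 -0.008 -1.   ] w 0.0594 F [ 0.  -0.4 -1.8] q [ 0.51  0.05 -0.22  1.96  0.02  1.12 -1.35]
```

View pics/w5.png

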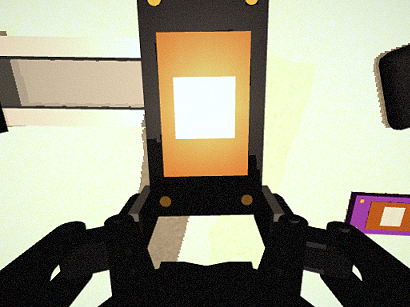

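Emit:
{"api": "jog_arm", "payload": {
  "plan": [
    [[0,0,0,0],[0,0,0,0]]
  ],
  "hand": 0.0592
}}

```text
t: 5.72
ee_pos: [0.3771, -0.1359, 0.1778]
orientation: [3.134, -0.09, 0.004]
wrist_force: [-0.1, 0.2, -1.1]
gripper_width: 0.0595
```

```bash
python3 - <<'E'
from h import *
pose()
im,K,Rc,c=snap("wrist"); save(im,"w6.png",k=0.8)
E
```

```text
t 5.72 ee [ 0.3771 -0.1359  0.1778] x [ 0.998 -0.057  0.002] z [ 0.002 -0.006 -1.   ] w 0.0595 F [-0.1  0.2 -1.1] q [ 0.51  0.05 -0.22  1.96  0.02  1.12 -1.35]
```

View pics/w6.png

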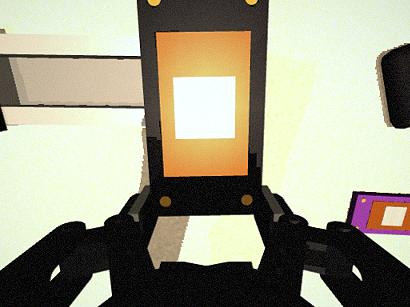

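Emit:
{"api": "jog_arm", "payload": {
  "plan": [
    [[0,0,0,0],[0,0,0,0]]
  ],
  "hand": 0.0595
}}

```text
t: 6.02
ee_pos: [0.3768, -0.1358, 0.1775]
orientation: [3.134, -0.09, 0.002]
wrist_force: [-0.8, 0.4, -0.8]
gripper_width: 0.0594
```

```bash
python3 - <<'E'
from h import *
pose()
im,K,Rc,c=snap("wrist"); save(im,"w6.png",k=0.8)
E
```

```text
t 6.03 ee [ 0.3768 -0.1358  0.1775] x [ 0.998 -0.057  0.002] z [ 0.001 -0.006 -1.   ] w 0.0594 F [-0.8  0.4 -0.8] q [ 0.51  0.05 -0.22  1.96  0.02  1.12 -1.35]
```

View pics/w6.png

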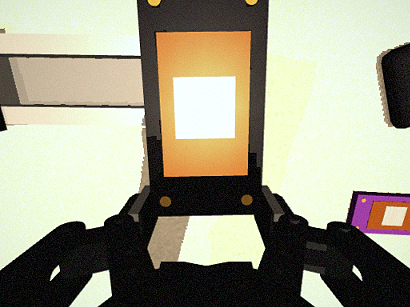

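At 20 N the holder stays level and doesn't swing under gravity. I'll turn it in the grip by jamming its free end against the outer face of a tray bar: the open stretch of the green tray, clear of the intake tray.

Emit:
{"api": "jog_arm", "payload": {
  "plan": [
    [[0.02,0.04,0,-4.4],[0.02,0.045,0,-4.4],[0.02,0.045,-0.01,0],[0,0,0.02,0],[0,0,0,0]]
  ],
  "hand": 0.05,
  "squeeze": 20
}}

```text
t: 6.7
ee_pos: [0.4428, -0.268, 0.1683]
orientation: [3.13, 0.163, 0.004]
wrist_force: [-0.6, 0.5, -1.6]
gripper_width: 0.0596
```

```bash
python3 - <<'E'
from h import *
to_tool([.44,-.268,.015])
im,K,Rc,c=snap("wrist"); save(im,"w7.png",k=1.2)
E
```

```text
t 6.7 ee [ 0.4428 -0.268   0.1683] x [0.995 0.104 0.002] z [ 0.003 -0.007 -1.   ] w 0.0596 F [-0.6  0.5 -1.6] q [ 0.62  0.29 -0.14  1.7   0.05  1.15 -1.  ]
tool shift mm [ -3.1  -1.5 153.3]
```

View pics/w7.png

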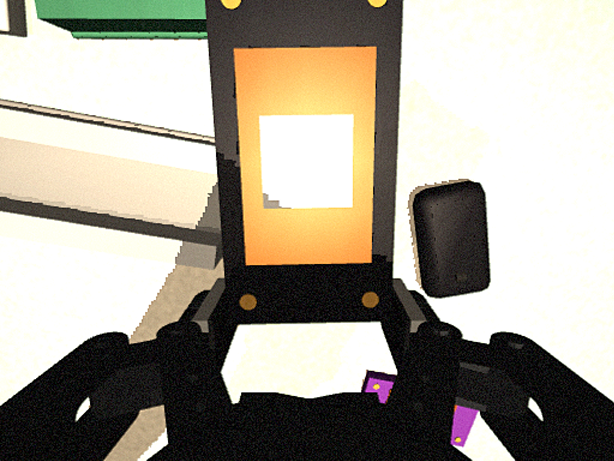

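Emit:
{"api": "jog_arm", "payload": {
  "plan": [
    [[0,0,0.05,0],[0,0,0.05,0],[-0.004,0,0.03,0],[0,0,0.015,0],[0,0,0,0],[0,0,0,0]]
  ]
}}

```text
t: 7.5
ee_pos: [0.449, -0.2726, 0.0296]
orientation: [3.117, 0.168, 0.034]
wrist_force: [-0.6, -0.5, -1.3]
gripper_width: 0.059
```

```bash
python3 - <<'E'
from h import *
to_tool([.461,-.268,.015])
im,K,Rc,c=snap("scene"); save(im,"s8.png",(130,110,300,250),4)
im,K,Rc,c=snap("top"); save(im,"t8.png",(270,120,430,300),4)
E
```

```text
t 7.5 ee [ 0.449  -0.2726  0.0296] x [0.994 0.108 0.02 ] z [ 0.023 -0.019 -1.   ] w 0.059 F [-0.6 -0.5 -1.3] q [ 0.61  0.45 -0.13  1.86  0.09  0.81 -1.03]
tool shift mm [12.2 -3.6 14.8]
```

View pics/s8.png

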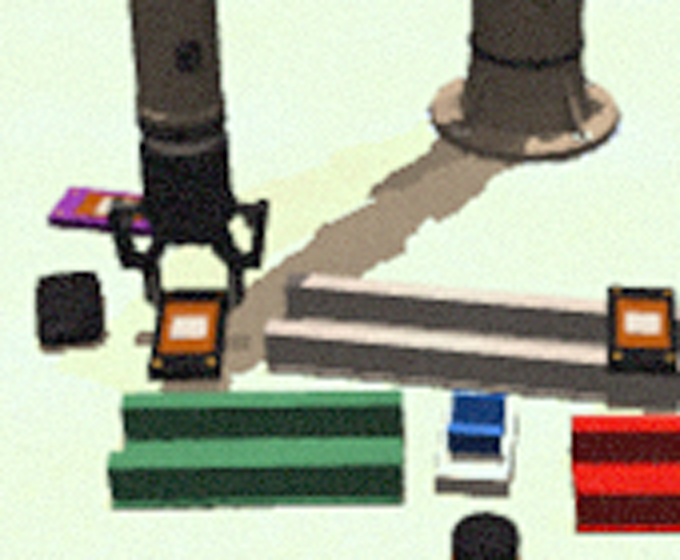

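View pics/t8.png

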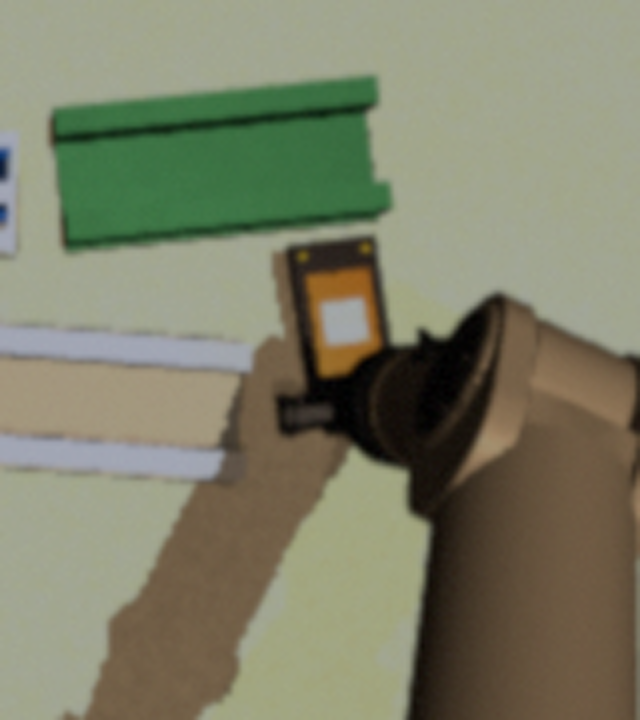

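Emit:
{"api": "jog_arm", "payload": {
  "plan": [
    [[0,-0.002,0.008,0],[0.003,-0.001,0.004,0],[0.005,0,0,0],[0.004,0,0,0],[0.004,0,0,0],[0,0,0,0]]
  ]
}}

```text
t: 8.35
ee_pos: [0.4667, -0.2684, 0.0185]
orientation: [3.115, 0.168, 0.036]
wrist_force: [-0.8, 0.7, -1.4]
gripper_width: 0.0591
```

```bash
python3 - <<'E'
from h import *
pose()
im,K,Rc,c=snap("wrist"); save(im,"w9.png",k=1.2)
im,K,Rc,c=snap("top"); save(im,"t9.png",(320,150,400,230),6)
E
```

```text
t 8.35 ee [ 0.4667 -0.2684  0.0185] x [0.994 0.108 0.022] z [ 0.024 -0.02  -1.   ] w 0.0591 F [-0.8  0.7 -1.4] q [ 0.58  0.49 -0.13  1.83  0.09  0.79 -1.06]
```

View pics/t9.png

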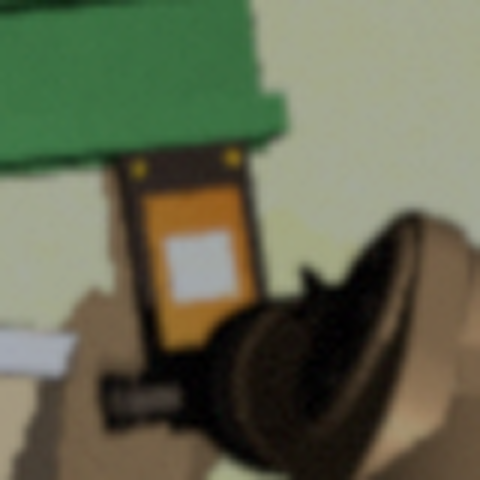

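Nearly touching. I'll push in small steps until the force shows contact.

Emit:
{"api": "jog_arm", "payload": {
  "plan": [
    [[0.003,0,0.002,0],[0.003,0,0.002,0],[0,0,0,0]]
  ]
}}

```text
t: 8.82
ee_pos: [0.4666, -0.268, 0.0129]
orientation: [3.119, 0.163, 0.019]
wrist_force: [0.2, 0.2, -2.4]
gripper_width: 0.0597
```

Emit:
{"api": "jog_arm", "payload": {
  "plan": [
    [[0.003,0,0,0],[0.003,0,0,0],[0,0,0,0]]
  ]
}}

```text
t: 9.2
ee_pos: [0.4665, -0.2678, 0.0113]
orientation: [3.121, 0.158, 0.001]
wrist_force: [-1.1, -0.5, -1.1]
gripper_width: 0.0592
```

```bash
python3 - <<'E'
from h import *
pose()
im,K,Rc,c=snap("wrist"); save(im,"w10.png",k=1.2)
im,K,Rc,c=snap("top"); save(im,"t10.png",(320,150,400,230),6)
E
```

```text
t 9.2 ee [ 0.4665 -0.2678  0.0113] x [ 0.995  0.101 -0.   ] z [ 0.001 -0.016 -1.   ] w 0.0592 F [-1.1 -0.5 -1.1] q [ 0.57  0.51 -0.12  1.82  0.1   0.81 -1.07]
```

View pics/t10.png

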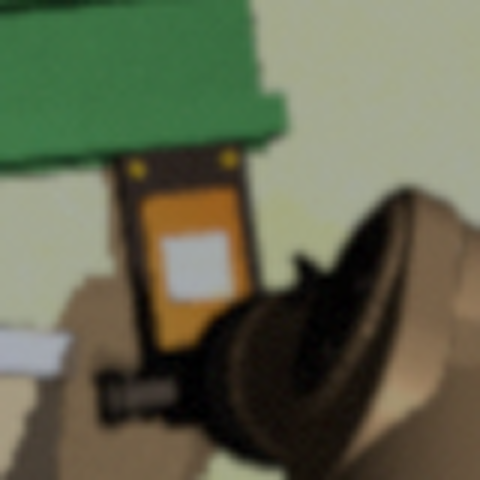

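View pics/w10.png

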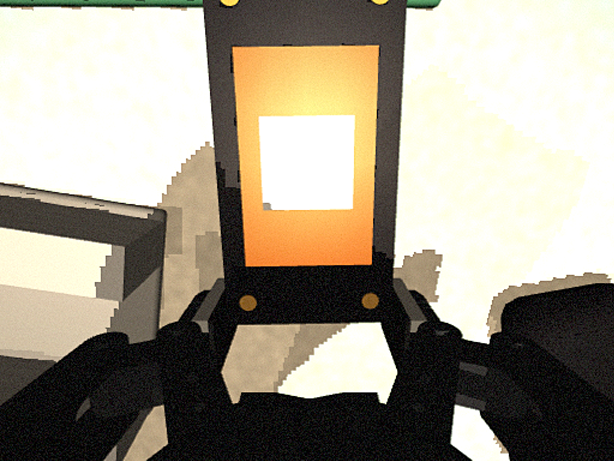

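Emit:
{"api": "jog_arm", "payload": {
  "plan": [
    [[0.006,0,0,0],[0.006,0,-0.001,0]]
  ]
}}

```text
t: 9.55
ee_pos: [0.4664, -0.2669, 0.0094]
orientation: [3.127, 0.152, -0.036]
wrist_force: [-11.1, -0.7, 1.2]
gripper_width: 0.0594
```

```bash
python3 - <<'E'
from h import *
pose()
im,K,Rc,c=snap("wrist"); save(im,"w11.png",k=1.2)
E
```

```text
t 9.55 ee [ 0.4664 -0.2669  0.0094] x [ 0.995  0.097 -0.023] z [-0.022 -0.012 -1.   ] w 0.0594 F [-11.1  -0.7   1.2] q [ 0.56  0.53 -0.11  1.8   0.11  0.84 -1.08]
```

View pics/w11.png

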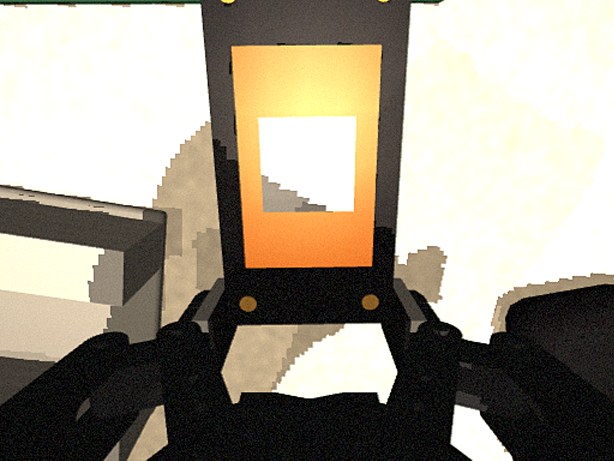

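Emit:
{"api": "jog_arm", "payload": {
  "plan": [
    [[0.004,0,-0.01,0],[0.003,0,-0.01,0],[0.002,0,-0.01,0]]
  ]
}}

```text
t: 9.98
ee_pos: [0.4697, -0.2657, 0.0368]
orientation: [3.13, 0.149, -0.058]
wrist_force: [-2.0, -0.3, -3.3]
gripper_width: 0.0596
```

```bash
python3 - <<'E'
from h import *
pose()
im,K,Rc,c=snap("wrist"); save(im,"w12.png",k=1)
im,K,Rc,c=snap("scene"); save(im,"s12.png",(150,150,250,250),5)
E
```

```text
t 9.97 ee [ 0.4697 -0.2657  0.0368] x [ 0.995  0.095 -0.037] z [-0.037 -0.009 -0.999] w 0.0596 F [-2.  -0.3 -3.3] q [ 0.55  0.5  -0.12  1.76  0.1   0.92 -1.09]
```

View pics/w12.png

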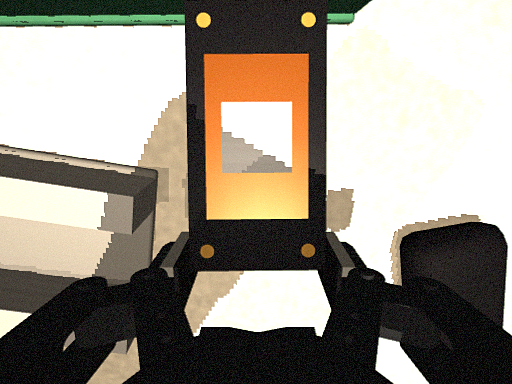

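View pics/s12.png

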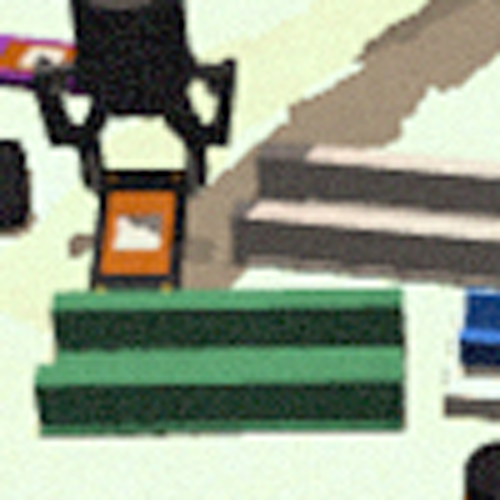

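Emit:
{"api": "jog_arm", "payload": {
  "plan": [
    [[0.005,0,-0.01,0],[0.006,0,-0.01,0],[0.008,0,-0.01,0],[0.008,0,-0.008,0]]
  ]
}}

```text
t: 10.58
ee_pos: [0.4898, -0.2636, 0.0753]
orientation: [3.131, 0.147, -0.087]
wrist_force: [-7.9, -0.2, 1.8]
gripper_width: 0.0594
```

```bash
python3 - <<'E'
from h import *
pose()
im,K,Rc,c=snap("wrist"); save(im,"w13.png",k=1)
im,K,Rc,c=snap("scene"); save(im,"s13.png",(150,150,250,250),5)
E
```

```text
t 10.57 ee [ 0.4898 -0.2636  0.0753] x [ 0.994  0.094 -0.056] z [-0.055 -0.008 -0.998] w 0.0594 F [-7.9 -0.2  1.8] q [ 0.53  0.49 -0.12  1.66  0.1   1.05 -1.11]
```

View pics/w13.png

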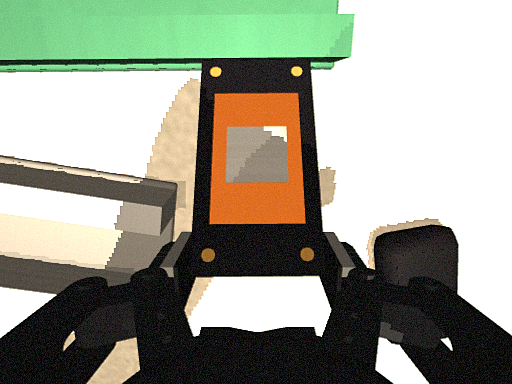

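View pics/s13.png

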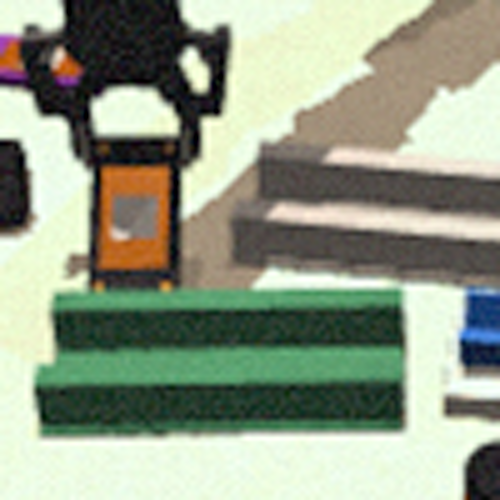

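Emit:
{"api": "jog_arm", "payload": {
  "plan": [
    [[0.011,0,-0.011,0],[0.012,0,-0.01,0],[0.012,0,-0.006,0],[0.012,0,-0.005,0],[0.012,0,-0.003,0],[0,0,0,0]]
  ]
}}

```text
t: 11.42
ee_pos: [0.5542, -0.257, 0.1139]
orientation: [3.129, 0.152, -0.082]
wrist_force: [-1.4, -1.4, -3.2]
gripper_width: 0.0593
```

```bash
python3 - <<'E'
from h import *
pose()
im,K,Rc,c=snap("wrist"); save(im,"w14.png",k=1)
im,K,Rc,c=snap("scene"); save(im,"s14.png",(150,150,250,250),5)
E
```

```text
t 11.43 ee [ 0.5542 -0.257   0.1139] x [ 0.994  0.097 -0.053] z [-0.052 -0.011 -0.999] w 0.0593 F [-1.4 -1.4 -3.2] q [ 0.47  0.55 -0.12  1.45  0.1   1.19 -1.15]
```

View pics/w14.png

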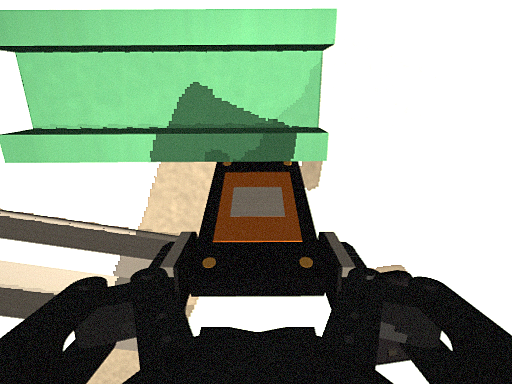

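View pics/s14.png

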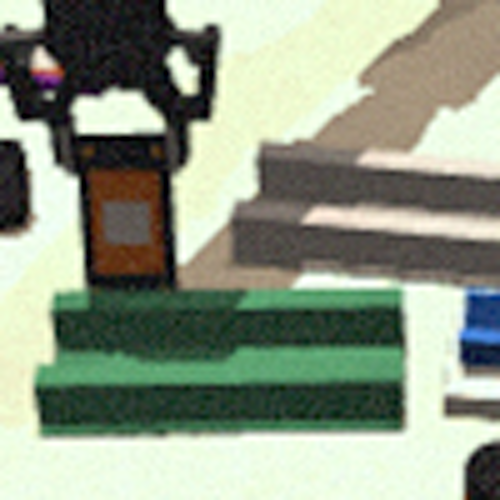

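Emit:
{"api": "jog_arm", "payload": {
  "plan": [
    [[0.014,0,0,0],[0.014,0,0,0],[0.014,0,0.002,0],[0.014,0,0.003,0],[0.014,0,0.004,0],[0,0,0,0]]
  ]
}}

```text
t: 12.28
ee_pos: [0.6208, -0.2515, 0.1025]
orientation: [3.129, 0.146, -0.087]
wrist_force: [-2.3, -0.0, -2.1]
gripper_width: 0.0594
```

```bash
python3 - <<'E'
from h import *
pose()
im,K,Rc,c=snap("wrist"); save(im,"w15.png",k=1)
im,K,Rc,c=snap("scene"); save(im,"s15.png",(150,150,250,250),5)
im,K,Rc,c=snap("top"); save(im,"t15.png",(270,120,400,230),5)
E
```

```text
t 12.28 ee [ 0.6208 -0.2515  0.1025] x [ 0.994  0.093 -0.056] z [-0.055 -0.01  -0.998] w 0.0594 F [-2.3 -0.  -2.1] q [ 0.41  0.68 -0.12  1.26  0.11  1.25 -1.19]
```

View pics/t15.png

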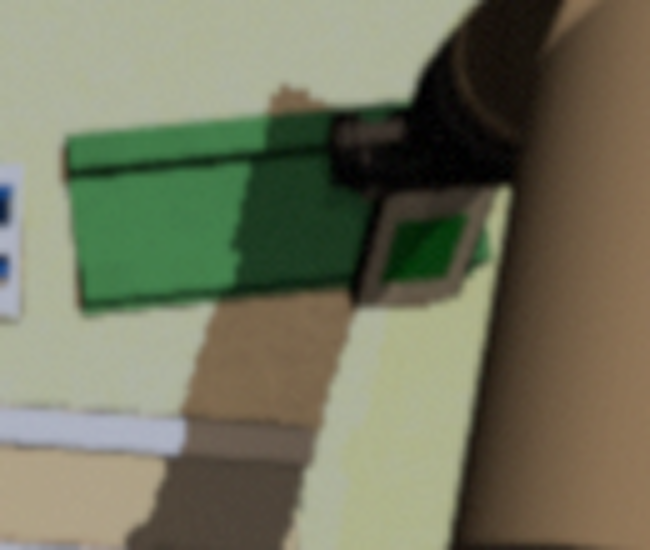

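View pics/s15.png

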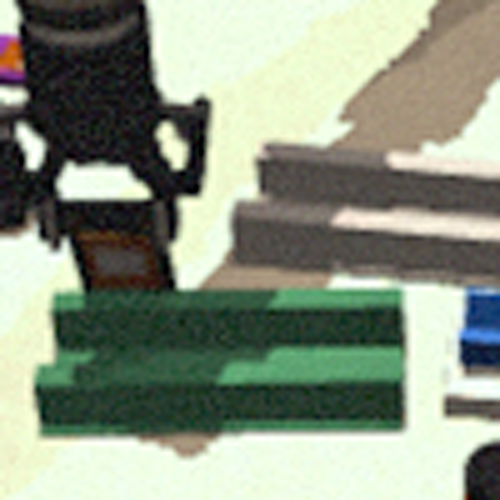

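Green tag, so it stays on this tray. I'll keep moving it over the far bar and then lower it.

Emit:
{"api": "jog_arm", "payload": {
  "plan": [
    [[0.014,0,0,0],[0.014,0,0,0],[0.014,0,0,0],[0.014,0,0,0],[0.013,0,0,0],[0,0,0,0]]
  ]
}}

```text
t: 13.18
ee_pos: [0.6875, -0.2474, 0.1013]
orientation: [3.129, 0.139, -0.086]
wrist_force: [-0.1, 0.3, -1.2]
gripper_width: 0.0597
```

```bash
python3 - <<'E'
from h import *
to_tool([.690,-.247,.03])
im,K,Rc,c=snap("wrist"); save(im,"w16.png",k=1)
im,K,Rc,c=snap("top"); save(im,"t16.png",(270,120,400,230),5)
E
```

```text
t 13.18 ee [ 0.6875 -0.2474  0.1013] x [ 0.995  0.088 -0.055] z [-0.055 -0.01  -0.998] w 0.0597 F [-0.1  0.3 -1.2] q [ 0.36  0.82 -0.11  1.02  0.11  1.36 -1.22]
tool shift mm [ 6.5 -0.6 71. ]
```

View pics/t16.png

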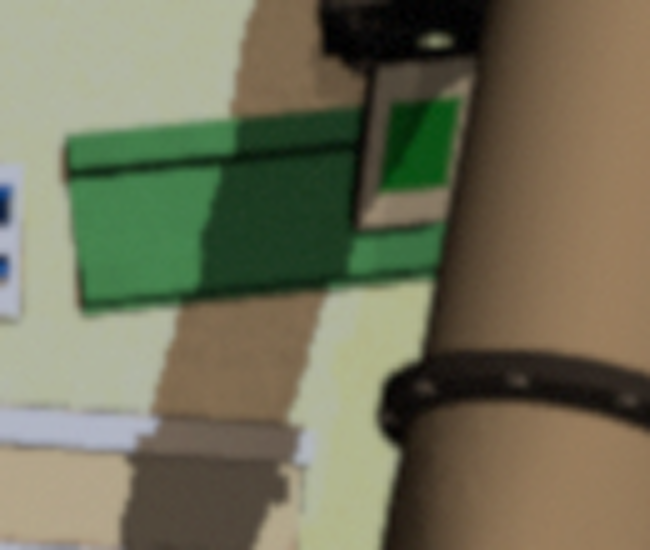

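View pics/w16.png

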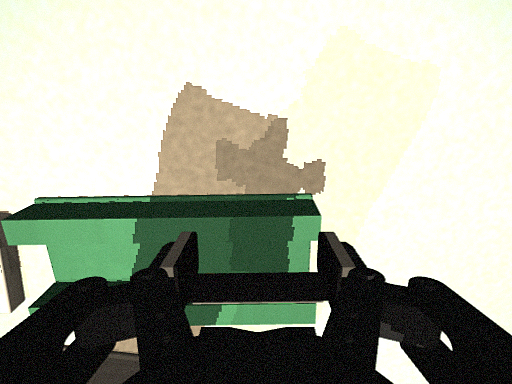

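Emit:
{"api": "jog_arm", "payload": {
  "plan": [
    [[0,0,-0.015,0],[-0.018,0,-0.005,0],[-0.018,0,0,0],[-0.014,0,0,0],[0,0,0.01,0],[0,0,0.01,0],[0,0,0,0]]
  ]
}}

```text
t: 14.15
ee_pos: [0.6366, -0.2545, 0.111]
orientation: [3.126, 0.134, -0.075]
wrist_force: [-0.0, -0.2, -1.6]
gripper_width: 0.0596
```

```bash
python3 - <<'E'
from h import *
pose()
im,K,Rc,c=snap("wrist"); save(im,"w17.png",k=1)
im,K,Rc,c=snap("top"); save(im,"t17.png",(270,120,400,230),5)
im,K,Rc,c=snap("scene"); save(im,"s17.png",(150,150,250,250),5)
E
```

```text
t 14.15 ee [ 0.6366 -0.2545  0.111 ] x [ 0.995  0.085 -0.048] z [-0.047 -0.014 -0.999] w 0.0596 F [-0.  -0.2 -1.6] q [ 0.4   0.7  -0.11  1.2   0.11  1.28 -1.2 ]
```

View pics/t17.png

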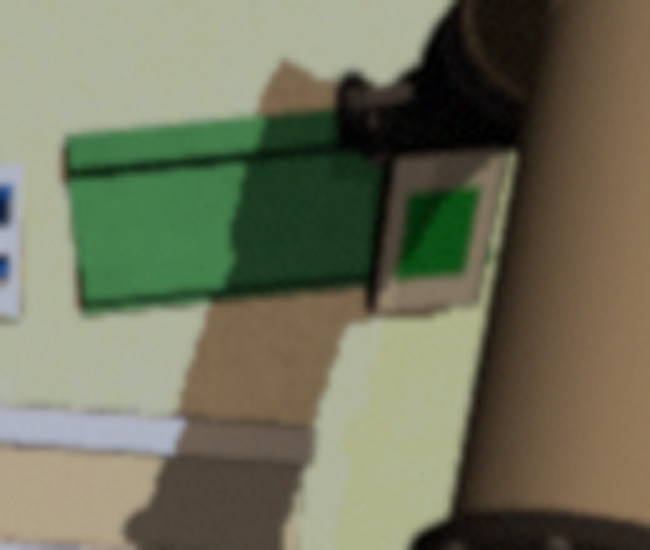

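View pics/s17.png

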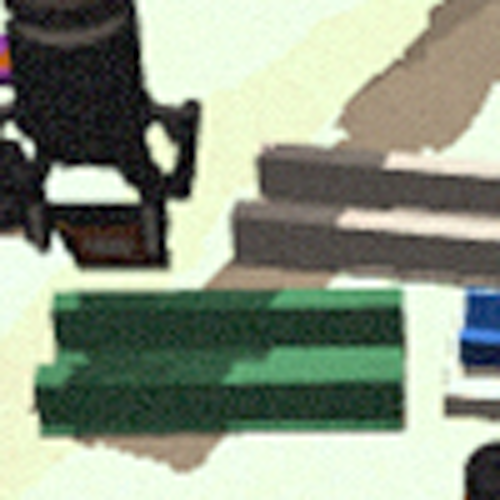

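Emit:
{"api": "jog_arm", "payload": {
  "plan": [
    [[0.003,-0.003,0.012,0],[0.003,-0.003,0.012,0],[0.003,-0.003,0.012,0],[0.003,-0.003,0.01,0],[0,0,0,0]]
  ]
}}

```text
t: 14.92
ee_pos: [0.6468, -0.2416, 0.0625]
orientation: [3.124, 0.135, -0.074]
wrist_force: [-1.4, -0.7, 0.3]
gripper_width: 0.0595
```

```bash
python3 - <<'E'
from h import *
to_tool([.690,-.247,.05])
im,K,Rc,c=snap("top"); save(im,"t18.png",(270,120,400,230),5)
im,K,Rc,c=snap("scene"); save(im,"s18.png",(150,150,250,250),5)
E
```

```text
t 14.93 ee [ 0.6468 -0.2416  0.0625] x [ 0.995  0.086 -0.048] z [-0.047 -0.016 -0.999] w 0.0595 F [-1.4 -0.7  0.3] q [ 0.38  0.75 -0.11  1.24  0.11  1.2  -1.23]
tool shift mm [43.1  9.  10.5]
```

View pics/t18.png

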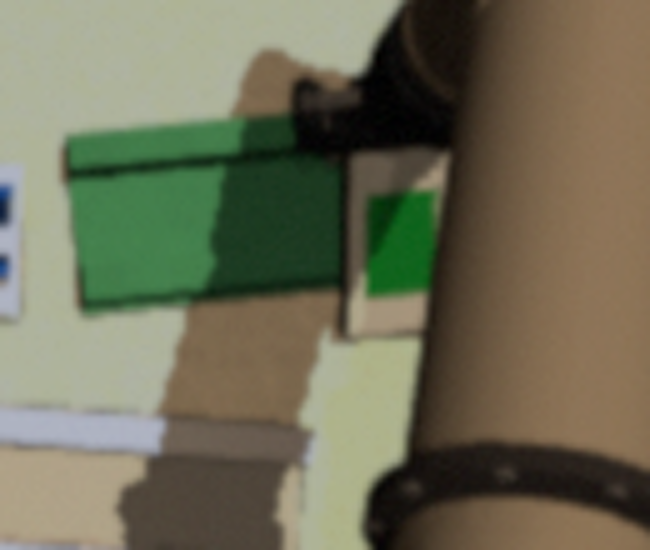

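View pics/s18.png

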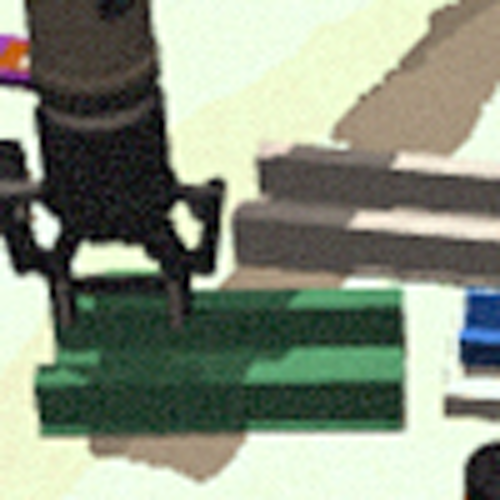

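Emit:
{"api": "jog_arm", "payload": {
  "plan": [
    [[0.014,0.001,-0.001,0],[0.014,0.002,-0.001,0],[0.014,0.003,-0.001,0],[0.003,0.001,0,0],[0,0,0,0]]
  ]
}}

```text
t: 15.65
ee_pos: [0.6905, -0.2458, 0.0645]
orientation: [3.125, 0.131, -0.081]
wrist_force: [-0.5, -0.0, -0.2]
gripper_width: 0.0591
```

```bash
python3 - <<'E'
from h import *
to_tool([.690,-.245,.03])
im,K,Rc,c=snap("wrist"); save(im,"w19.png",k=1)
im,K,Rc,c=snap("top"); save(im,"t19.png",(270,120,400,230),5)
E
```

```text
t 15.65 ee [ 0.6905 -0.2458  0.0645] x [ 0.995  0.083 -0.052] z [-0.051 -0.015 -0.999] w 0.0591 F [-0.5 -0.  -0.2] q [ 0.36  0.85 -0.11  1.06  0.11  1.29 -1.24]
tool shift mm [ 1.4 -1.2 34.5]
```

View pics/t19.png

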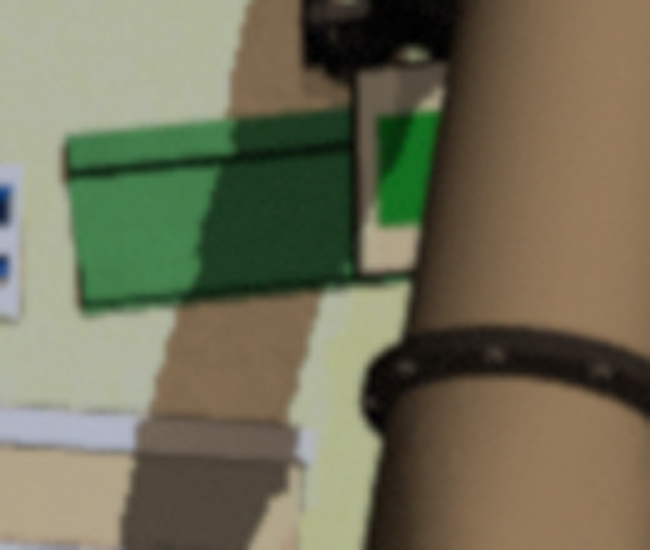

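View pics/w19.png

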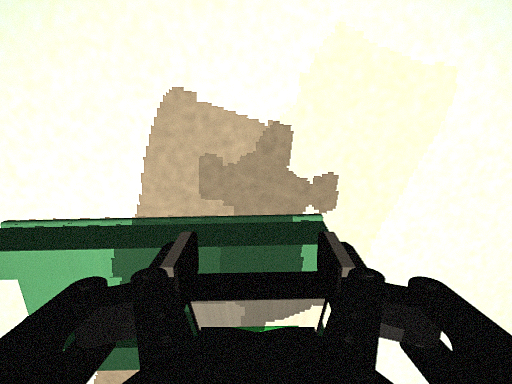

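```bash
python3 - <<'E'
from h import *
im,K,Rc,c=snap("wrist")
C=np.array([.619,-.187]); a=np.radians(5.5); X=np.array([np.cos(a),np.sin(a)]); Y=np.array([-X[1],X[0]])
def T(x,y,z): return [*(C+x*X+y*Y),z]
for x,z in [(48,.04),(28,.04),(52,.006),(-28,.04),(-48,.04)]:
    print(x,z,np.round(proj([T(x/1000,-.115,z),T(x/1000,-.03,z)],K,Rc,c)))
s,Rw=pose()
e=np.array(s["ee_pos"]); print("TCP px",proj([e, e+Rw@[.011,.03,0],e+Rw@[-.011,.03,0]],K,Rc,c)); print("tcp in tray",(e[:2]-C)@X,(e[:2]-C)@Y)
E
```

```text
48 0.04 [[338. 250.]
 [199. 253.]]
28 0.04 [[336. 278.]
 [202. 281.]]
52 0.006 [[326. 221.]
 [207. 224.]]
-28 0.04 [[330. 347.]
 [208. 350.]]
-48 0.04 [[328. 369.]
 [209. 372.]]
t 15.8 ee [ 0.6903 -0.2458  0.0647] x [ 0.995  0.083 -0.052] z [-0.051 -0.015 -0.999] w 0.0592 F [0.2 0.  0.3] q [ 0.36  0.85 -0.11  1.06  0.11  1.29 -1.24]
TCP px [[257.27120986 246.36310321]
 [316.33991993 226.4677385 ]
 [314.2230166  265.37433952]]
tcp in tray 0.06533835132125004 -0.06540354002085284
```

Emit:
{"api": "jog_arm", "payload": {
  "plan": [
    [[0,0,0.012,0],[0,0,0.012,0],[0,0,0.006,0],[0,0,0,0]]
  ]
}}

```text
t: 16.3
ee_pos: [0.6896, -0.2461, 0.0333]
orientation: [3.125, 0.131, -0.076]
wrist_force: [0.1, 0.7, 0.8]
gripper_width: 0.0593
```

```bash
python3 - <<'E'
from h import *
to_tool([.690,-.245,.03])
im,K,Rc,c=snap("wrist"); save(im,"w20.png",k=1)
im,K,Rc,c=snap("scene"); save(im,"s20.png",(150,150,250,250),5)
E
```

```text
t 16.3 ee [ 0.6896 -0.2461  0.0333] x [ 0.995  0.083 -0.049] z [-0.048 -0.015 -0.999] w 0.0593 F [0.1 0.7 0.8] q [ 0.36  0.87 -0.11  1.09  0.12  1.23 -1.24]
tool shift mm [ 0.6 -1.1  3.3]
```

View pics/w20.png

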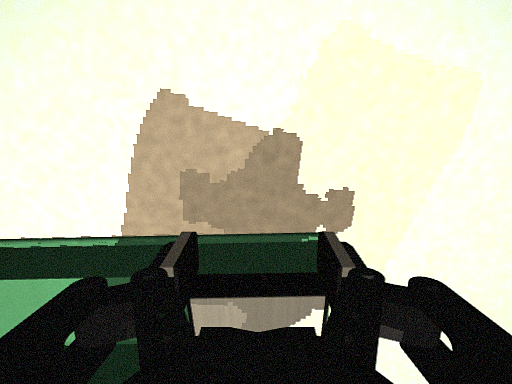

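View pics/s20.png

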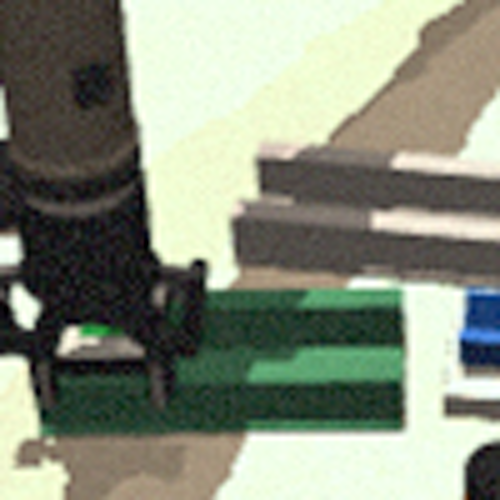

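Emit:
{"api": "jog_arm", "payload": {
  "plan": [
    [[0,0,0.004,0],[0,0,0.003,0],[0,0,0,0]]
  ]
}}

```text
t: 16.77
ee_pos: [0.6902, -0.2463, 0.0274]
orientation: [3.124, 0.131, -0.072]
wrist_force: [-0.2, -0.2, 1.1]
gripper_width: 0.0594
```

Emit:
{"api": "jog_arm", "payload": {
  "plan": [
    [[0,0,0,0],[0,0,0,0],[0,0,0,0],[0,0,0,0],[0,0,0,0]]
  ],
  "hand": 0.085
}}

```text
t: 17.4
ee_pos: [0.6897, -0.2467, 0.0272]
orientation: [3.124, 0.13, -0.074]
wrist_force: [0.6, -0.1, 0.7]
gripper_width: 0.0848
```

Emit:
{"api": "jog_arm", "payload": {
  "plan": [
    [[0.012,0,-0.01,0],[0,0,-0.03,0],[0,0,-0.05,0],[0,-0.03,-0.05,0],[-0.02,-0.05,0,0],[-0.04,-0.06,0,0],[-0.05,-0.05,0,0],[0,0,0,0]]
  ]
}}

```text
t: 18.4
ee_pos: [0.5882, -0.0673, 0.1698]
orientation: [3.126, 0.132, -0.08]
wrist_force: [1.1, 0.2, 0.9]
gripper_width: 0.085
```

```bash
python3 - <<'E'
from h import *
pose()
im,K,Rc,c=snap("top"); save(im,"t21.png",(140,80,400,260),3)
im,K,Rc,c=snap("scene"); save(im,"s21.png",(130,130,350,290),3)
E
```

```text
t 18.4 ee [ 0.5882 -0.0673  0.1698] x [ 0.995  0.084 -0.052] z [-0.051 -0.014 -0.999] w 0.085 F [1.1 0.2 0.9] q [ 0.18  0.48 -0.15  1.43  0.09  1.29 -1.47]
```

View pics/t21.png

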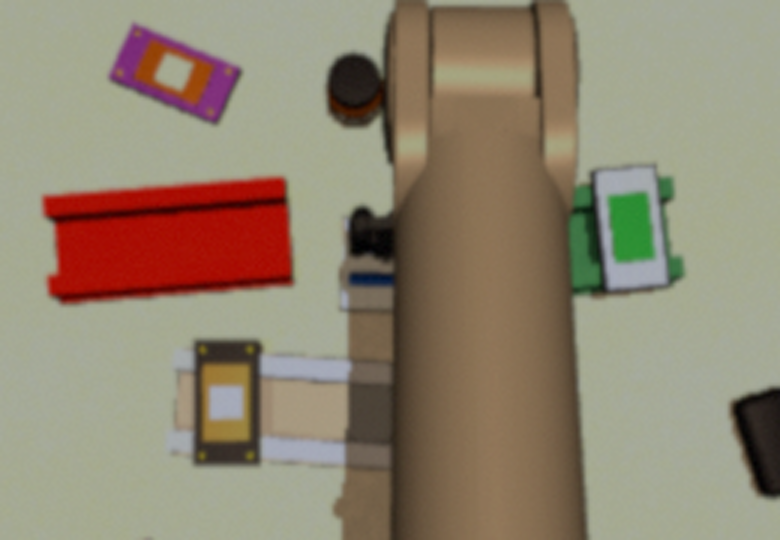

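View pics/s21.png

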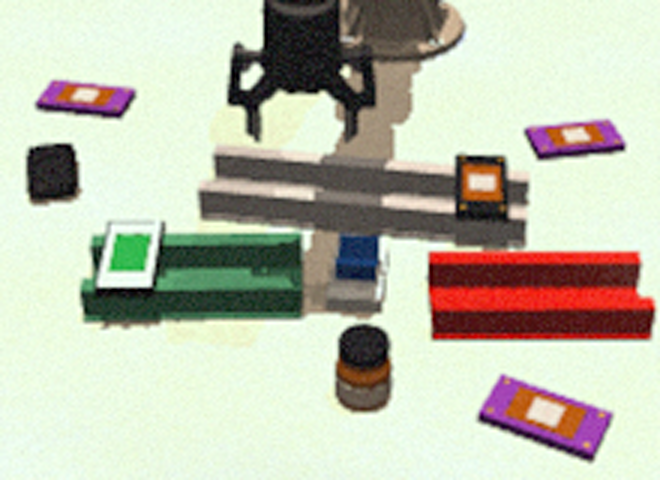

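The first holder is down: in the top view its green tag faces up on the green tray, at crop (630,228). Next is the left holder.

Emit:
{"api": "jog_arm", "payload": {
  "plan": [
    [[-0.035,-0.04,0,4.5],[-0.035,-0.04,0,0],[-0.035,-0.04,0,0],[-0.035,-0.04,-0.005,0],[-0.03,-0.04,0,0],[0,0,0.03,0],[0,0,0,0]]
  ]
}}

```text
t: 19.38
ee_pos: [0.4361, 0.1224, 0.154]
orientation: [3.124, -0.04, -0.03]
wrist_force: [0.1, -0.8, 0.0]
gripper_width: 0.0849
```

```bash
python3 - <<'E'
from h import *
pose()
im,K,Rc,c=snap("wrist"); save(im,"w22.png",k=1.5)
im,K,Rc,c=snap("top"); 
def P(u,v,z): return np.round(ray([140+u/3,80+v/3],K,Rc,c,z)[0],4)
p=np.array([P(593,172,.052),P(656,165,.052),P(670,286,.052),P(607,291,.052)]); m=p.mean(0)
print(p,m)
C=np.array([.619,-.187]); a=np.radians(5.5); X=np.array([np.cos(a),np.sin(a)]); Y=np.array([-X[1],X[0]])
print("in tray",(m[:2]-C)@X,(m[:2]-C)@Y)
E
```

```text
t 19.38 ee [0.4361 0.1224 0.154 ] x [ 0.999 -0.026 -0.019] z [-0.019 -0.017 -1.   ] w 0.0849 F [ 0.1 -0.8  0. ] q [-0.1   0.21 -0.26  1.85  0.07  1.11 -1.98]
[[ 0.6824 -0.2194  0.052 ]
 [ 0.6891 -0.2783  0.052 ]
 [ 0.575  -0.2889  0.052 ]
 [ 0.5704 -0.2306  0.052 ]] [ 0.629225 -0.2543    0.052   ]
in tray 0.0037275069836933726 -0.0679701869696304
```

View pics/w22.png

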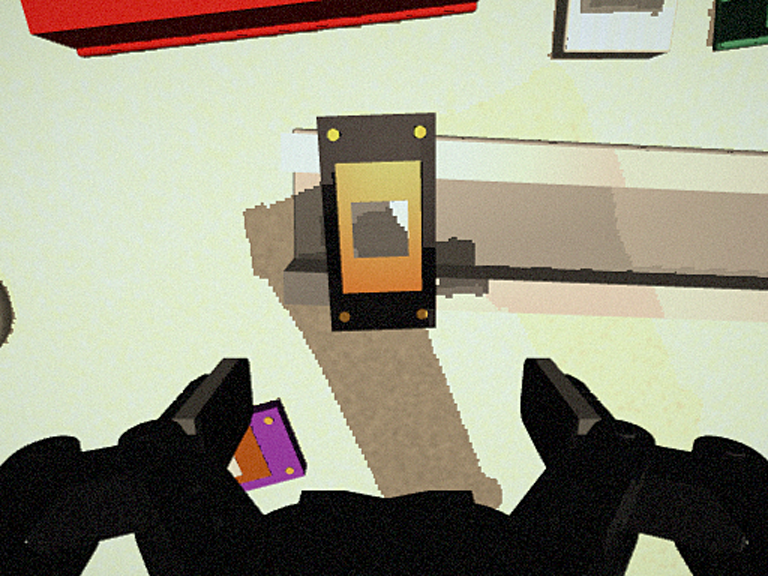

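```bash
python3 - <<'E'
from h import *
im,K,Rc,c=snap("wrist")
P=ray(np.array([(317,117),(436,113),(436,328),(332,331)])/1.5,K,Rc,c,.052); print(np.round(P,4),P.mean(0))
n=(P[2]+P[3])/2; f=(P[0]+P[1])/2; d=f-n; print("yaw",np.degrees(np.arctan2(d[1],d[0])),"near end",n)
print(np.round(ray(np.array([(285,272),(768,290),(285,305),(660,318)])/1.5,K,Rc,c,.04),4))
to_tool([n[0]-.001,n[1],.10])
E
```

```text
[[0.5282 0.1546 0.052 ]
 [0.5285 0.0941 0.052 ]
 [0.4113 0.0936 0.052 ]
 [0.4114 0.1541 0.052 ]] [0.46987287 0.1240953  0.052     ]
yaw 0.24371853286906425 near end [0.41136893 0.12384644 0.052     ]
[[ 0.4446  0.1808  0.04  ]
 [ 0.4244 -0.1078  0.04  ]
 [ 0.4242  0.1826  0.04  ]
 [ 0.4085 -0.0448  0.04  ]]
t 19.52 ee [0.438  0.1233 0.1562] x [ 1.    -0.026 -0.014] z [-0.014 -0.015 -1.   ] w 0.0852 F [-0.7 -0.   0.3] q [-0.1   0.2  -0.26  1.85  0.07  1.11 -1.98]
tool shift mm [-26.8  -0.7  56.6]
```

Emit:
{"api": "jog_arm", "payload": {
  "plan": [
    [[-0.02,0,0.02,2.5],[-0.013,0,0.03,0],[0,0,0.02,0],[0,0,0,0],[0,0,0,0]]
  ]
}}

```text
t: 20.15
ee_pos: [0.4134, 0.122, 0.0912]
orientation: [3.128, -0.128, 0.0]
wrist_force: [-0.5, 0.1, 0.8]
gripper_width: 0.0848
```

```bash
python3 - <<'E'
from h import *
to_tool([.405,.124,.028])
E
```

```text
t 20.15 ee [0.4134 0.122  0.0912] x [ 0.997 -0.082  0.001] z [-0.    -0.011 -1.   ] w 0.0848 F [-0.5  0.1  0.8] q [-0.11  0.23 -0.26  2.01  0.08  0.92 -2.07]
tool shift mm [-8.5 -2.  63.2]
```

Emit:
{"api": "jog_arm", "payload": {
  "plan": [
    [[-0.012,-0.002,0.01,0],[-0.004,0,0.01,0],[0,0,0.01,0],[0,0,0,0]]
  ]
}}

```text
t: 20.65
ee_pos: [0.398, 0.1256, 0.0608]
orientation: [3.129, -0.129, 0.005]
wrist_force: [-0.7, 0.6, -0.7]
gripper_width: 0.0848
```

```bash
python3 - <<'E'
from h import *
to_tool([.405,.124,.028])
E
```

```text
t 20.65 ee [0.398  0.1256 0.0608] x [ 0.997 -0.082  0.004] z [ 0.003 -0.01  -1.   ] w 0.0848 F [-0.7  0.6 -0.7] q [-0.13  0.25 -0.26  2.07  0.1   0.83 -2.1 ]
tool shift mm [ 7.   0.7 32.9]
```

Emit:
{"api": "jog_arm", "payload": {
  "plan": [
    [[0,0,0.012,0],[0,0,0.012,0],[0,0,0.008,0],[0,0,0,0]]
  ]
}}

```text
t: 21.15
ee_pos: [0.3983, 0.1252, 0.0262]
orientation: [3.129, -0.129, 0.005]
wrist_force: [-0.4, -0.2, 0.5]
gripper_width: 0.0851
```

```bash
python3 - <<'E'
from h import *
to_tool([.405,.124,.028])
im,K,Rc,c=snap("wrist"); save(im,"w23.png",k=1.2)
E
```

```text
t 21.15 ee [0.3983 0.1252 0.0262] x [ 0.997 -0.082  0.003] z [ 0.003 -0.01  -1.   ] w 0.0851 F [-0.4 -0.2  0.5] q [-0.14  0.31 -0.25  2.11  0.13  0.74 -2.13]
tool shift mm [ 6.8  0.6 -1.8]
```

View pics/w23.png

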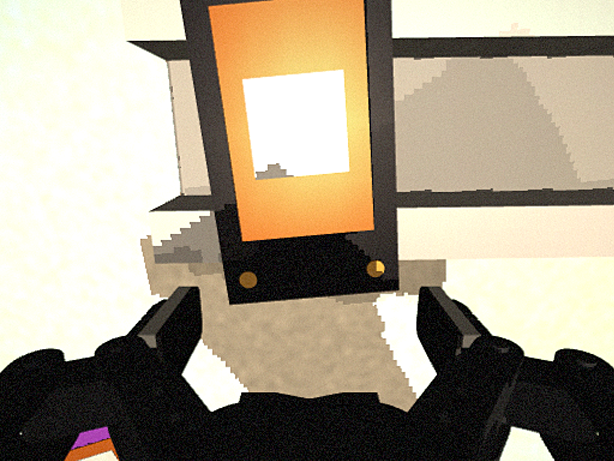

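Emit:
{"api": "jog_arm", "payload": {
  "plan": [
    [[0.007,0,-0.001,0],[0,0,0,0]]
  ]
}}

```text
t: 21.45
ee_pos: [0.407, 0.1249, 0.0282]
orientation: [3.13, -0.13, 0.009]
wrist_force: [-0.4, -0.4, -0.3]
gripper_width: 0.0848
```

Emit:
{"api": "jog_arm", "payload": {
  "plan": [
    [[0,0,0,0],[0,0,0,0],[0,0,0,0],[0,0,0,0],[0,0,0,0]]
  ],
  "hand": 0.05,
  "squeeze": 20
}}

```text
t: 22.08
ee_pos: [0.4068, 0.1252, 0.0289]
orientation: [3.13, -0.129, 0.009]
wrist_force: [-0.0, 0.2, 0.8]
gripper_width: 0.0594
```

Emit:
{"api": "jog_arm", "payload": {
  "plan": [
    [[-0.005,0,0,0],[-0.005,0,0,0],[0,0,0,0]]
  ]
}}

```text
t: 22.45
ee_pos: [0.3966, 0.126, 0.0288]
orientation: [3.13, -0.13, 0.01]
wrist_force: [-0.6, 0.0, 1.2]
gripper_width: 0.0593
```

```bash
python3 - <<'E'
from h import *
pose()
im,K,Rc,c=snap("wrist"); save(im,"w24.png",k=1.2)
E
```

```text
t 22.45 ee [0.3966 0.126  0.0288] x [ 0.997 -0.083  0.007] z [ 0.006 -0.009 -1.   ] w 0.0593 F [-0.6  0.   1.2] q [-0.14  0.3  -0.25  2.11  0.12  0.74 -2.13]
```

View pics/w24.png

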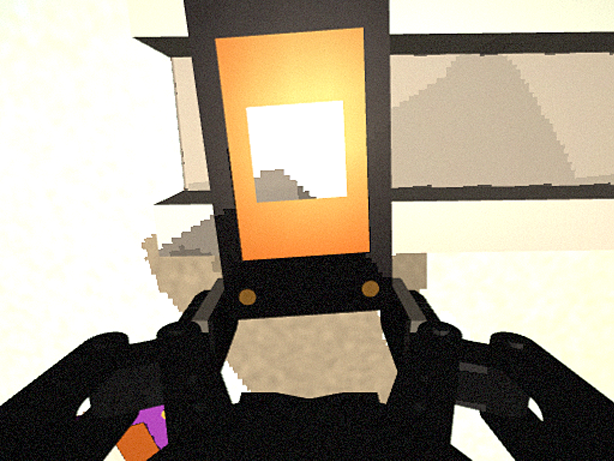

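Emit:
{"api": "jog_arm", "payload": {
  "plan": [
    [[0,0,0,0],[0,0,0,0],[0.007,0.001,0,0],[0,0,0,0]]
  ],
  "hand": 0.085
}}

```text
t: 23.0
ee_pos: [0.4043, 0.1243, 0.0289]
orientation: [3.13, -0.13, 0.01]
wrist_force: [-0.5, 0.1, 0.7]
gripper_width: 0.0851
```

Emit:
{"api": "jog_arm", "payload": {
  "plan": [
    [[0,0,0,0],[0,0,0,0],[0,0,0,0],[0,0,0,0],[0,0,0,0]]
  ],
  "hand": 0.05,
  "squeeze": 20
}}

```text
t: 23.62
ee_pos: [0.4045, 0.1244, 0.0292]
orientation: [3.13, -0.13, 0.011]
wrist_force: [-0.8, -0.0, 0.5]
gripper_width: 0.0601
```

Emit:
{"api": "jog_arm", "payload": {
  "plan": [
    [[0,0,-0.02,0],[0,0,-0.03,0],[0,0,-0.04,0],[0,0,-0.05,0],[0,0,0,0]]
  ]
}}

```text
t: 24.25
ee_pos: [0.4001, 0.1246, 0.17]
orientation: [3.128, -0.13, -0.004]
wrist_force: [0.9, 0.5, -1.7]
gripper_width: 0.0599
```

```bash
python3 - <<'E'
from h import *
pose()
im,K,Rc,c=snap("wrist"); save(im,"w25.png",k=1.2)
C=np.array([.623,.180]); a=np.radians(4.3); X=np.array([np.cos(a),np.sin(a)]); Y=np.array([-X[1],X[0]])
for y in (.05,.06,.07): print("red near face",C-.048*X+y*Y)
E
```

```text
t 24.25 ee [0.4001 0.1246 0.17  ] x [ 0.997 -0.083 -0.002] z [-0.003 -0.011 -1.   ] w 0.0599 F [ 0.9  0.5 -1.7] q [-0.1   0.11 -0.27  1.92  0.04  1.12 -2.04]
red near face [0.57138618 0.22626028]
red near face [0.57063639 0.23623213]
red near face [0.5698866  0.24620398]
```

View pics/w25.png

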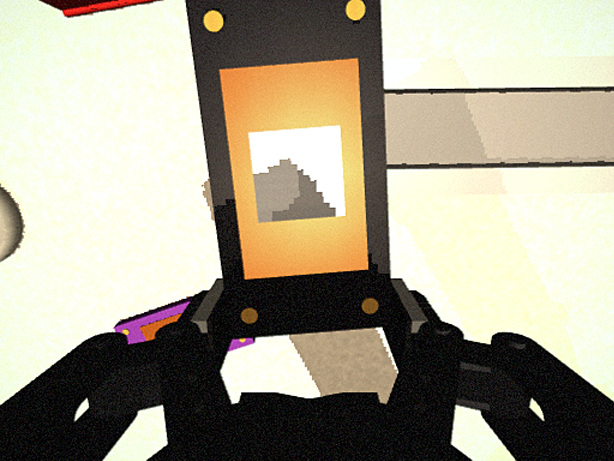

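Emit:
{"api": "jog_arm", "payload": {
  "plan": [
    [[0.012,-0.04,0,-3],[0.012,-0.04,0,-3],[0.012,-0.033,0,0],[0,0,0.04,0],[0,0,0.04,0],[0,0,0,0]]
  ]
}}

```text
t: 25.05
ee_pos: [0.4285, 0.2319, 0.0716]
orientation: [3.118, 0.037, -0.048]
wrist_force: [-0.1, -0.5, -1.4]
gripper_width: 0.0599
```

```bash
python3 - <<'E'
from h import *
to_tool([.445,.235,.016])
im,K,Rc,c=snap("wrist"); save(im,"w26.png",k=1.2)
E
```

```text
t 25.05 ee [0.4285 0.2319 0.0716] x [ 0.999  0.023 -0.031] z [-0.031 -0.023 -0.999] w 0.0599 F [-0.1 -0.5 -1.4] q [-0.27  0.39 -0.33  1.85  0.15  0.96 -2.22]
tool shift mm [18.3 -4.  55. ]
```

View pics/w26.png

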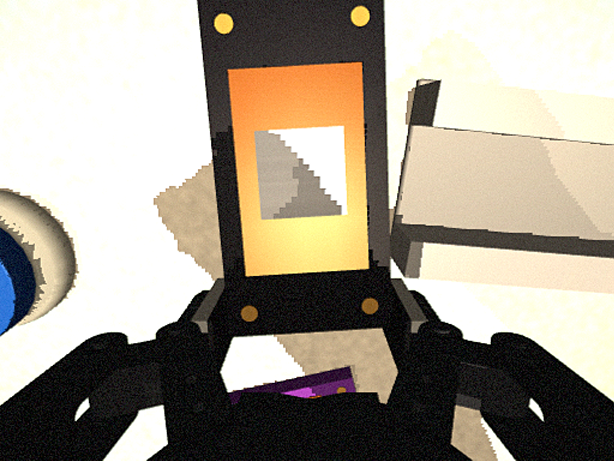

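Emit:
{"api": "jog_arm", "payload": {
  "plan": [
    [[0.008,-0.01,0,0],[0.006,0,0.015,0],[0,0,0.015,0],[0,0,0.015,0],[0,0,0.006,0],[0,0,0,0]]
  ]
}}

```text
t: 25.85
ee_pos: [0.4463, 0.2433, 0.0213]
orientation: [3.122, 0.034, -0.034]
wrist_force: [0.1, -0.4, -0.4]
gripper_width: 0.06
```

```bash
python3 - <<'E'
from h import *
to_tool([.45,.238,.016])
im,K,Rc,c=snap("top"); save(im,"t27.png",(140,120,270,250),5)
E
```

```text
t 25.85 ee [0.4463 0.2433 0.0213] x [ 1.     0.021 -0.022] z [-0.021 -0.019 -1.   ] w 0.06 F [ 0.1 -0.4 -0.4] q [-0.3   0.49 -0.31  1.85  0.2   0.86 -2.26]
tool shift mm [3.7 5.3 5.3]
```

View pics/t27.png

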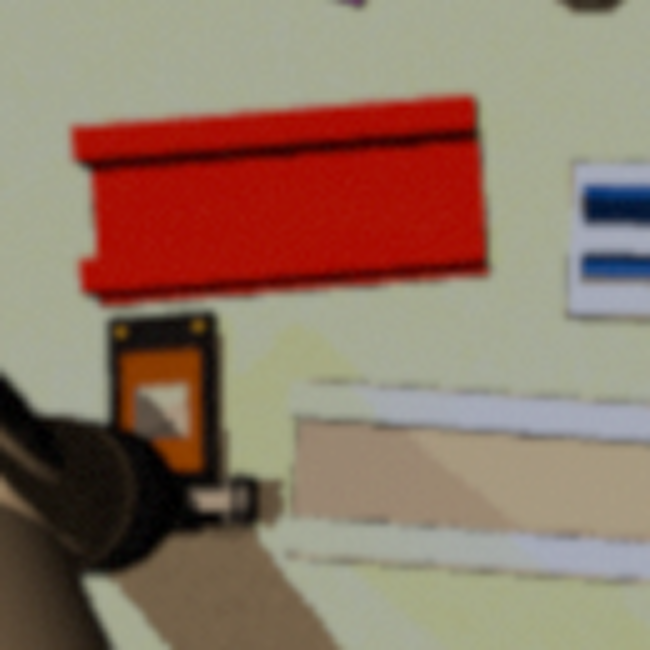

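Emit:
{"api": "jog_arm", "payload": {
  "plan": [
    [[0.005,0.004,0.003,0],[0.005,0,0,0],[0.005,0,0,0],[0,0,0,0]]
  ]
}}

```text
t: 26.4
ee_pos: [0.4603, 0.2397, 0.0185]
orientation: [3.122, 0.035, -0.039]
wrist_force: [-1.0, -0.1, -1.1]
gripper_width: 0.06
```

Emit:
{"api": "jog_arm", "payload": {
  "plan": [
    [[0.005,0,0,0],[0.005,0,0,0],[0,0,0,0]]
  ]
}}

```text
t: 26.78
ee_pos: [0.4598, 0.2394, 0.0158]
orientation: [3.116, 0.04, -0.07]
wrist_force: [0.0, -0.4, -1.2]
gripper_width: 0.0598
```

Emit:
{"api": "jog_arm", "payload": {
  "plan": [
    [[0.005,0,-0.009,0],[0.005,0,-0.01,0],[0.004,0,-0.01,0]]
  ]
}}

```text
t: 27.15
ee_pos: [0.4684, 0.241, 0.0438]
orientation: [3.113, 0.047, -0.093]
wrist_force: [-1.9, 0.8, -0.9]
gripper_width: 0.0599
```

```bash
python3 - <<'E'
from h import *
pose()
im,K,Rc,c=snap("wrist"); save(im,"w28.png",k=1)
E
```

```text
t 27.15 ee [0.4684 0.241  0.0438] x [ 0.998  0.03  -0.06 ] z [-0.059 -0.028 -0.998] w 0.0599 F [-1.9  0.8 -0.9] q [-0.27  0.51 -0.32  1.74  0.18  0.98 -2.2 ]
```

View pics/w28.png

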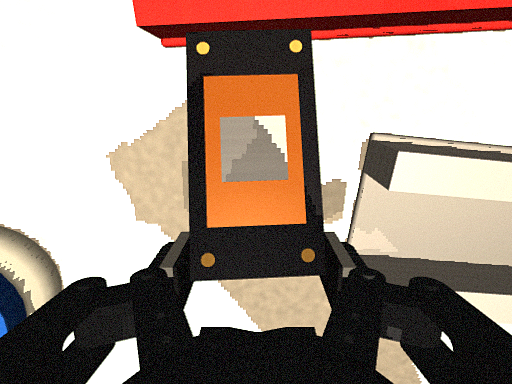

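Emit:
{"api": "jog_arm", "payload": {
  "plan": [
    [[0.006,0,-0.01,0],[0.007,0,-0.01,0],[0.009,0,-0.01,0],[0.011,0,-0.009,0],[0.012,0,-0.007,0],[0.012,0,-0.004,0],[0,0,0,0]]
  ]
}}

```text
t: 28.08
ee_pos: [0.5339, 0.2459, 0.098]
orientation: [3.117, 0.045, -0.083]
wrist_force: [-1.1, 0.2, -2.0]
gripper_width: 0.0596
```

```bash
python3 - <<'E'
from h import *
pose()
im,K,Rc,c=snap("wrist"); save(im,"w29.png",k=1)
im,K,Rc,c=snap("top"); save(im,"t29.png",(140,120,270,250),4)
E
```

```text
t 28.07 ee [0.5339 0.2459 0.098 ] x [ 0.998  0.028 -0.054] z [-0.053 -0.024 -0.998] w 0.0596 F [-1.1  0.2 -2. ] q [-0.25  0.55 -0.31  1.52  0.17  1.16 -2.13]
```

View pics/w29.png

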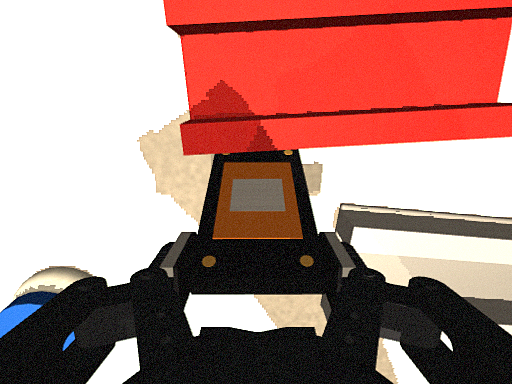

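View pics/t29.png

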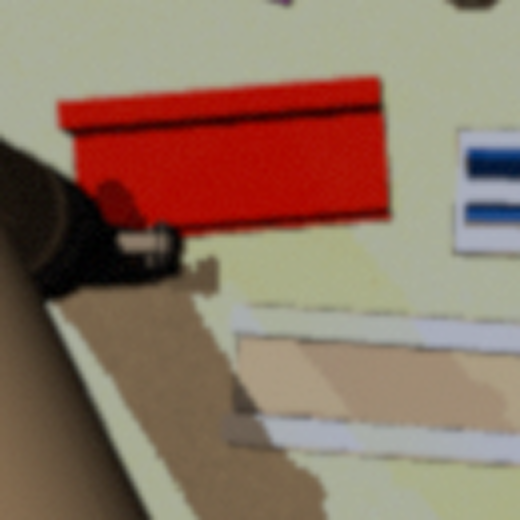

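Emit:
{"api": "jog_arm", "payload": {
  "plan": [
    [[0.013,0.001,-0.004,0],[0.013,0.001,-0.002,0],[0.013,0.001,0,0],[0.014,0.001,0,0],[0.014,0.001,0.001,0],[0.014,0.001,0.002,0],[0,0,0,0]]
  ]
}}

```text
t: 29.05
ee_pos: [0.6122, 0.2438, 0.0944]
orientation: [3.116, 0.051, -0.098]
wrist_force: [-0.7, -1.1, 0.5]
gripper_width: 0.0597
```

```bash
python3 - <<'E'
from h import *
pose()
im,K,Rc,c=snap("top"); save(im,"t30.png",(140,120,270,250),4)
im,K,Rc,c=snap("scene"); save(im,"s30.png",(240,150,370,270),5)
E
```

```text
t 29.05 ee [0.6122 0.2438 0.0944] x [ 0.997  0.032 -0.063] z [-0.063 -0.025 -0.998] w 0.0597 F [-0.7 -1.1  0.5] q [-0.24  0.7  -0.29  1.28  0.18  1.26 -2.07]
```

View pics/t30.png

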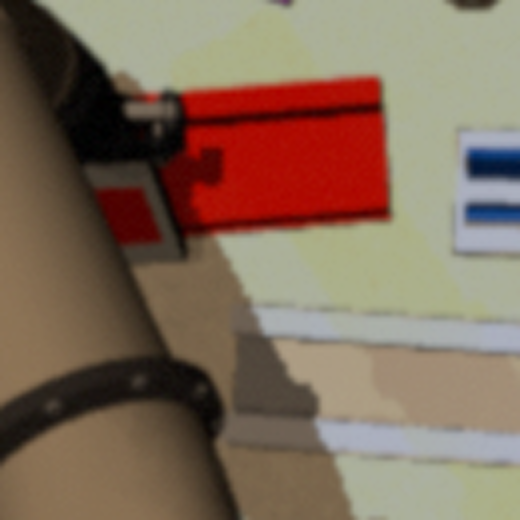

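View pics/s30.png

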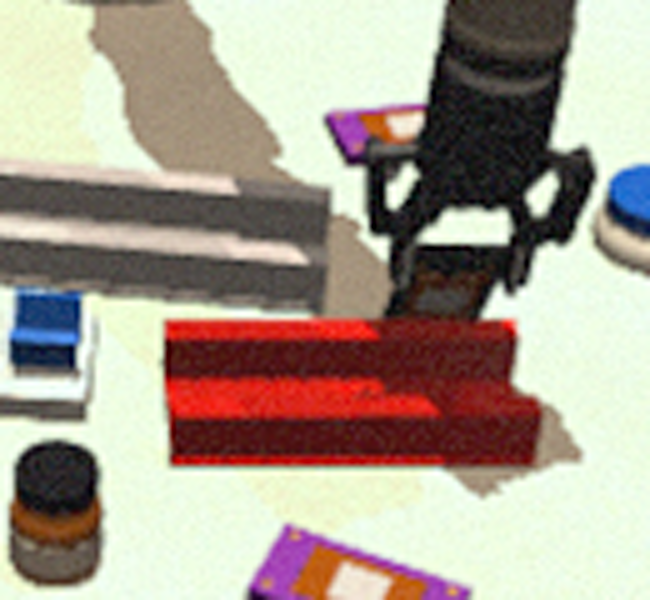

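Red tag, so it stays on this red tray.

Emit:
{"api": "jog_arm", "payload": {
  "plan": [
    [[0.01,0.001,0.01,0],[0.011,0.001,0.01,0],[0.01,0.001,0.007,0],[0.01,0.001,0.003,0],[0,0,0,0]]
  ]
}}

```text
t: 29.78
ee_pos: [0.6533, 0.2409, 0.0605]
orientation: [3.117, 0.053, -0.097]
wrist_force: [-0.4, 0.1, 1.0]
gripper_width: 0.0596
```

```bash
python3 - <<'E'
from h import *
to_tool([.683,.240,.06])
im,K,Rc,c=snap("top"); save(im,"t31.png",(140,120,270,250),4)
im,K,Rc,c=snap("scene"); save(im,"s31.png",(240,150,370,270),5)
E
```

```text
t 29.77 ee [0.6533 0.2409 0.0605] x [ 0.997  0.033 -0.062] z [-0.062 -0.024 -0.998] w 0.0596 F [-0.4  0.1  1. ] q [-0.23  0.8  -0.27  1.17  0.2   1.26 -2.04]
tool shift mm [29.6  1.9 -1.3]
```

View pics/t31.png

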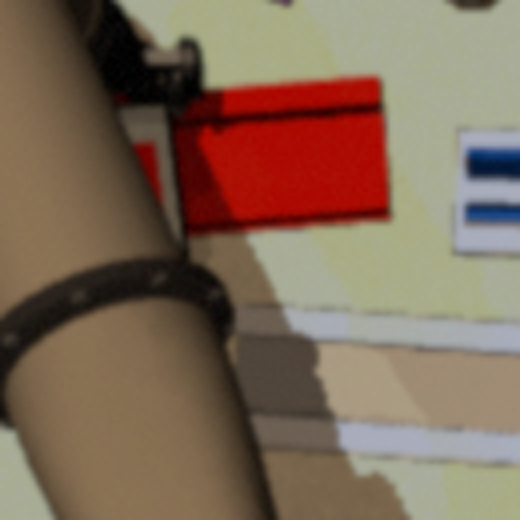

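View pics/s31.png

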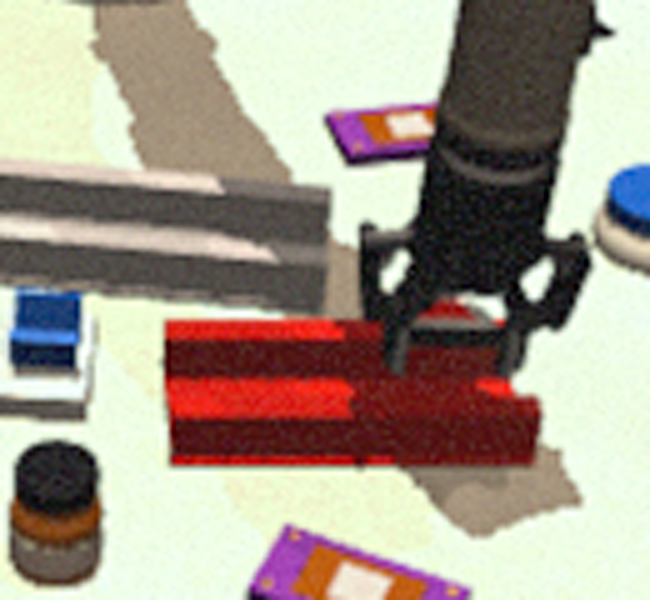

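Emit:
{"api": "jog_arm", "payload": {
  "plan": [
    [[0.011,0.003,-0.002,-1],[0.011,0.003,-0.002,-1],[0.01,0.002,-0.002,0],[0,0,0,0]]
  ]
}}

```text
t: 30.38
ee_pos: [0.6859, 0.2349, 0.0675]
orientation: [3.116, 0.112, -0.095]
wrist_force: [0.5, -0.2, 0.8]
gripper_width: 0.0595
```

```bash
python3 - <<'E'
from h import *
s,Rw=pose()
im,K,Rc,c=snap("wrist"); save(im,"w32.png",k=1)
C=np.array([.623,.180]); a=np.radians(4.3); X=np.array([np.cos(a),np.sin(a)]); Y=np.array([-X[1],X[0]])
e=s["ee_pos"][:2]; print((e-C)@X,(e-C)@Y)
for x,z in [(48,.04),(52,.006)]:
    print(x,z,np.round(proj([[*(C+x/1e3*X+y*Y),z] for y in (.03,.115)],K,Rc,c)))
E
```

```text
t 30.38 ee [0.6859 0.2349 0.0675] x [ 0.996  0.071 -0.062] z [-0.06  -0.025 -0.998] w 0.0595 F [ 0.5 -0.2  0.8] q [-0.22  0.86 -0.27  1.05  0.21  1.33 -1.97]
0.06682717698359525 0.05000361142397529
48 0.04 [[289. 251.]
 [152. 252.]]
52 0.006 [[283. 222.]
 [166. 223.]]
```

View pics/w32.png

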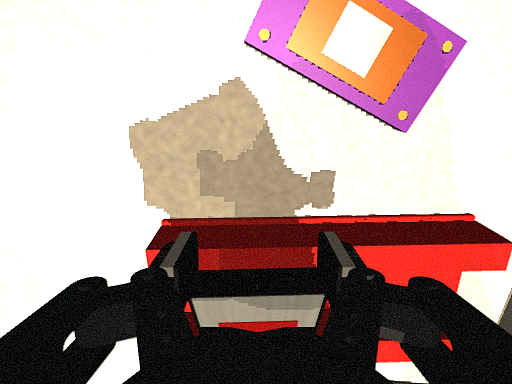

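Emit:
{"api": "jog_arm", "payload": {
  "plan": [
    [[-0.003,0,0.01,0],[0,0,0.01,0],[0,0,0,0]]
  ]
}}

```text
t: 30.8
ee_pos: [0.6809, 0.2343, 0.0475]
orientation: [3.116, 0.113, -0.093]
wrist_force: [0.7, -0.1, 0.7]
gripper_width: 0.0596
```

```bash
python3 - <<'E'
from h import *
s,Rw=pose()
im,K,Rc,c=snap("wrist"); save(im,"w33.png",k=1)
C=np.array([.623,.180]); a=np.radians(4.3); X=np.array([np.cos(a),np.sin(a)]); Y=np.array([-X[1],X[0]])
e=s["ee_pos"][:2]; print((e-C)@X,(e-C)@Y)
E
```

```text
t 30.8 ee [0.6809 0.2343 0.0475] x [ 0.996  0.072 -0.06 ] z [-0.059 -0.025 -0.998] w 0.0596 F [ 0.7 -0.1  0.7] q [-0.22  0.86 -0.27  1.09  0.21  1.28 -1.98]
0.06176913328305379 0.049857230393377784
```

View pics/w33.png

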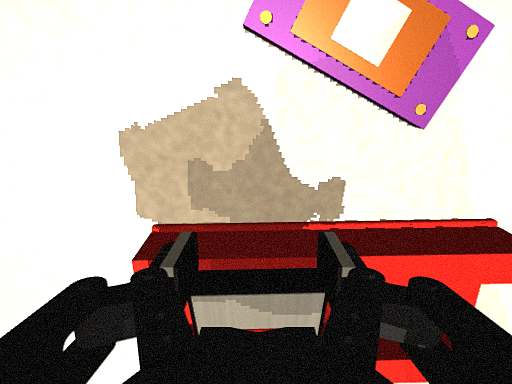

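Emit:
{"api": "jog_arm", "payload": {
  "plan": [
    [[0.003,0,0.008,0],[0.001,0,0.008,0],[0,0,0.004,0],[0,0,0,0]]
  ]
}}

```text
t: 31.35
ee_pos: [0.6843, 0.2345, 0.0261]
orientation: [3.116, 0.113, -0.091]
wrist_force: [-0.0, 0.7, 0.4]
gripper_width: 0.0595
```

Emit:
{"api": "jog_arm", "payload": {
  "plan": [
    [[0,0,0,0],[0,0,0,0],[0,0,0,0],[0,0,0,0]]
  ],
  "hand": 0.085
}}

```text
t: 31.85
ee_pos: [0.6839, 0.2347, 0.0263]
orientation: [3.116, 0.114, -0.092]
wrist_force: [-0.4, 0.0, -0.4]
gripper_width: 0.0853
```

Emit:
{"api": "jog_arm", "payload": {
  "plan": [
    [[0.008,0,-0.01,0],[0,0,-0.03,0],[0,0,-0.05,0],[0,0.03,-0.05,0],[-0.02,0.05,0,0],[-0.04,0.06,0,0],[-0.06,0.06,0,0],[-0.06,0,0,0],[0,0,0,0]]
  ]
}}

```text
t: 32.98
ee_pos: [0.5465, 0.0414, 0.1795]
orientation: [3.114, 0.113, -0.1]
wrist_force: [1.9, 0.4, -0.0]
gripper_width: 0.0851
```

```bash
python3 - <<'E'
from h import *
pose()
im,K,Rc,c=snap("top"); save(im,"t34.png",(140,80,400,260),3)
im,K,Rc,c=snap("scene"); save(im,"s34.png",(130,130,350,290),3)
E
```

```text
t 32.98 ee [0.5465 0.0414 0.1795] x [ 0.995  0.072 -0.065] z [-0.063 -0.027 -0.998] w 0.0851 F [ 1.9  0.4 -0. ] q [ 0.1   0.41 -0.31  1.53  0.14  1.3  -1.73]
```

View pics/t34.png

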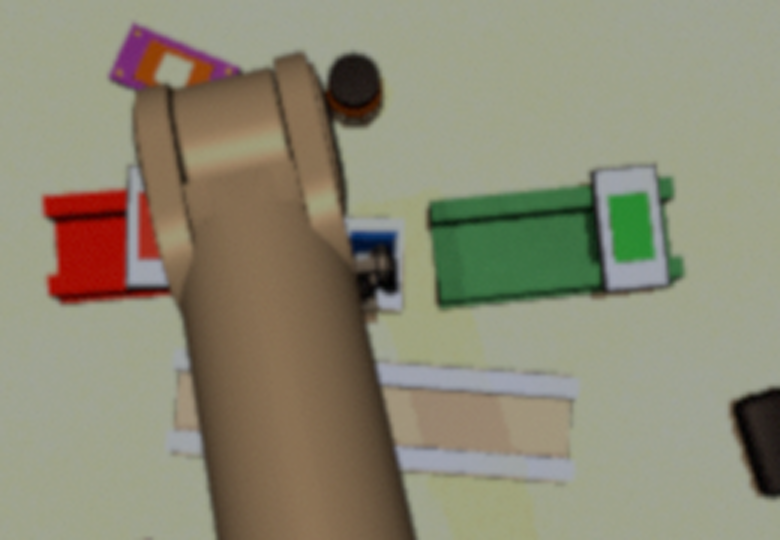

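View pics/s34.png

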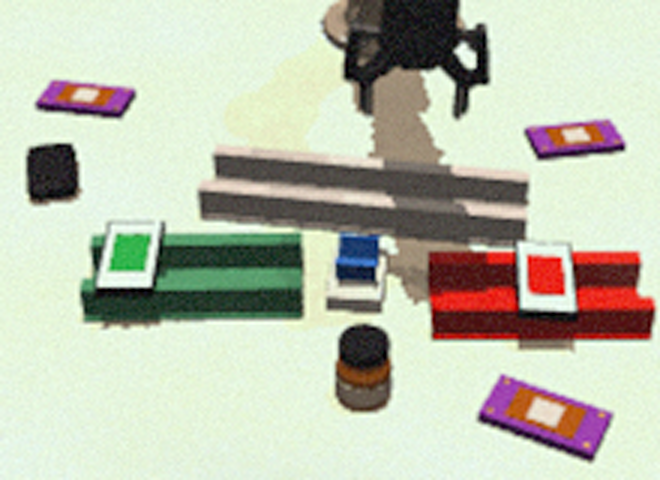

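Emit:
{"api": "jog_arm", "payload": {
  "plan": [
    [[-0.03,0.06,-0.02,0],[-0.03,0.06,-0.02,0],[-0.03,0.04,0,0],[0,0.03,0,0],[0,0,0,0]]
  ]
}}

```text
t: 33.7
ee_pos: [0.4941, -0.1481, 0.2321]
orientation: [3.115, 0.122, -0.057]
wrist_force: [0.6, 0.3, -0.3]
gripper_width: 0.0847
```

```bash
cat > meas.py <<'E'
from h import *
def run(name):
    pose()
    im,K,Rc,c=snap("top"); save(im,name,(140,80,400,260),3)
    H,S,V=cv2.split(cv2.cvtColor(im,cv2.COLOR_RGB2HSV))
    m=((S<60)&(V>110)).astype(np.uint8)*255
    print("max V",V.max())
    for nm,C,yaw in (("green",[.619,-.187],5.5),("red",[.623,.180],4.3)):
        a=np.radians(yaw); X=np.array([np.cos(a),np.sin(a)]); Y=np.array([-X[1],X[0]]); C=np.array(C)
        poly=proj([[*(C+sx*.062*X+sy*.112*Y),.046] for sx,sy in((1,1),(1,-1),(-1,-1),(-1,1))],K,Rc,c)
        # tray hull mask minus coloured pixels; the aluminium frame is bright and unsaturated
        mk=np.zeros_like(V); cv2.fillPoly(mk,[poly.astype(np.int32)],255)
        sat=(S<90)&(mk>0)&(V>90)
        cs,_=cv2.findContours(sat.astype(np.uint8)*255,cv2.RETR_EXTERNAL,cv2.CHAIN_APPROX_NONE)
        q=max(cs,key=cv2.contourArea); r=cv2.minAreaRect(q); P=ray(cv2.boxPoints(r),K,Rc,c,.052); mm=P.mean(0)
        e=P[1]-P[0]; f=P[2]-P[1]; L=e if np.linalg.norm(e)>np.linalg.norm(f) else f
        ang=(np.degrees(np.arctan2(L[1],L[0]))-yaw+90)%180-90
        print(nm,"px",np.round(r[0]),"centre",np.round(mm[:2],4),"tray x,y mm",np.round([1e3*(mm[:2]-C)@X,1e3*(mm[:2]-C)@Y],1),"size",np.round([np.linalg.norm(e),np.linalg.norm(f)],3),"ang deg",round(ang,1))
E
python3 -c "
import meas; meas.run('t35.png')"
```

```text
t 33.7 ee [ 0.4941 -0.1481  0.2321] x [ 0.996  0.077 -0.038] z [-0.036 -0.025 -0.999] w 0.0847 F [ 0.6  0.3 -0.3] q [ 0.41  0.27 -0.22  1.57  0.09  1.34 -1.32]
max V 115
green px [309. 141.] centre [ 0.671 -0.139] tray x,y mm [56.4 42.8] size [0.142 0.013] ang deg -89.7
red px [192. 155.] centre [0.6326 0.1875] tray x,y mm [10.1  6.8] size [0.108 0.054] ang deg -3.2
```

View pics/t35.png

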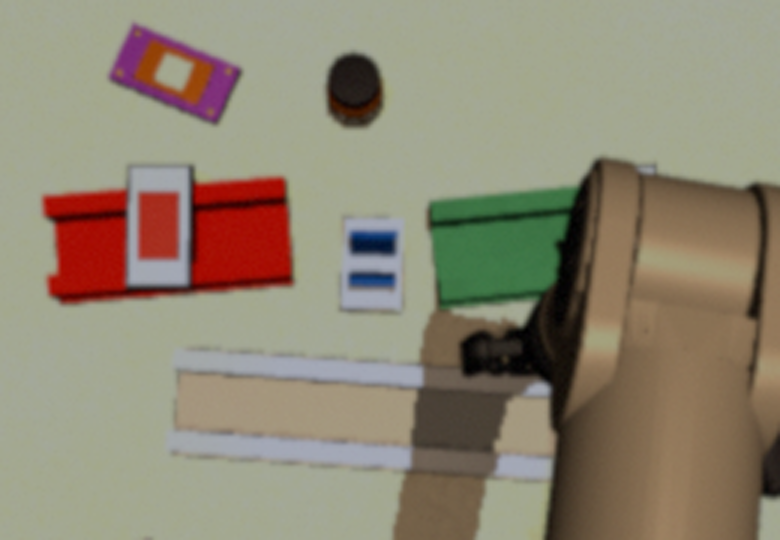

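The red holder sits 10 mm off the midline. It also moved about 43 mm along the bars after release, most likely the announced knock. I'll check it in a wrist view, then check the green one with the arm clear.

Emit:
{"api": "jog_arm", "payload": {
  "plan": [
    [[0.01,-0.06,0,0],[0,-0.06,0,0],[0,-0.06,0,0],[0,-0.06,0,0],[0,-0.05,0,0],[0,0,0,0]]
  ]
}}

```text
t: 34.5
ee_pos: [0.4837, 0.1654, 0.2279]
orientation: [3.127, 0.157, -0.045]
wrist_force: [0.0, -0.8, 0.1]
gripper_width: 0.0849
```

```bash
python3 - <<'E'
import meas
from h import *
meas.run('t36.png')
im,K,Rc,c=snap("wrist"); save(im,"w36.png",k=1.5)
E
```

```text
t 34.5 ee [0.4837 0.1654 0.2279] x [ 0.995  0.1   -0.029] z [-0.028 -0.012 -1.   ] w 0.0849 F [ 0.  -0.8  0.1] q [-0.03  0.29 -0.42  1.58  0.12  1.33 -1.94]
max V 117
green px [350. 155.] centre [ 0.6311 -0.2531] tray x,y mm [  5.7 -67. ] size [0.055 0.11 ] ang deg -0.5
red px [192. 155.] centre [0.6326 0.1875] tray x,y mm [10.1  6.8] size [0.054 0.108] ang deg -3.5
```

View pics/w36.png

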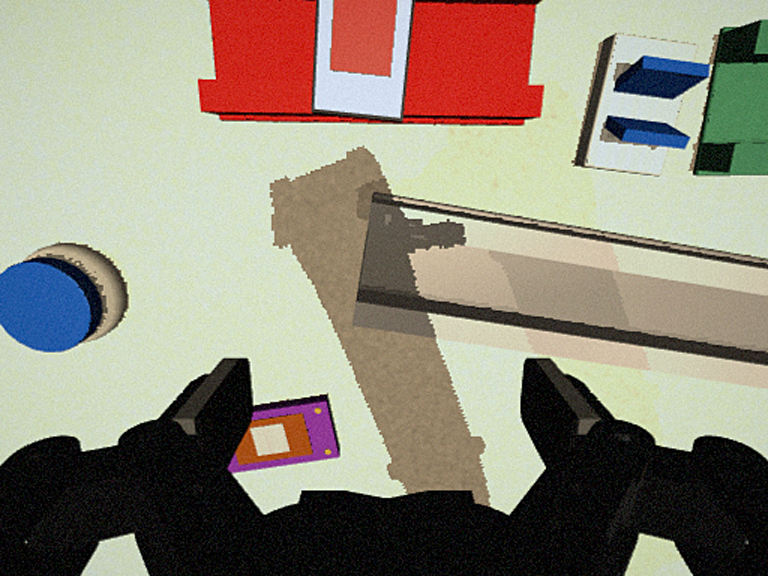

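View pics/t36.png

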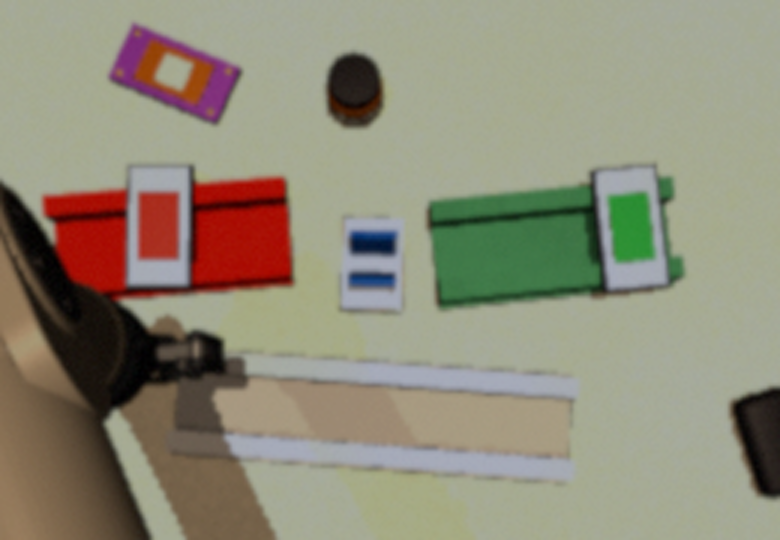

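Everything is at rest and the gripper touches nothing. The jar and mouse show at the same pixels as at the start, and no arm move came near the wafer box.

```bash
python3 - <<'E'
from bench import order
print(order.job_done())
E
```

```text
the job is handed in; nothing more can be done
None
```

I turned over both holders on the intake tray, laid each tag up on the tray of its colour, and handed the job in at about 34.5 s. I didn't use the V stand. I gripped each holder by one end at 20 N, jammed its free end against a tray bar's outer face and swung it over in the grip.

Last checks, with the tray positions themselves measured from the top camera:

| Holder | Off the line midway between the bars | Along the bars from the tray's middle | Off square |
|---|---|---|---|
| Green tag, on the green tray | 4–6 mm (limit 22 mm) | −67 mm (limit 95 mm) | under 1° (limit about 20°) |
| Red tag, on the red tray | 8–10 mm | +7 mm | about 3.5° |

- **Disagreement between readings:** on the green holder, corners I picked by hand gave 4 mm off the midline and the colour mask gave 6 mm. The mask seems to read about 2 mm high.
- **Unexplained shift:** after release, the red holder turned up about 43 mm along the bars from where I let it go. I took this to be the announced knock. It was still squarely across both bars and within tolerance, so I left it. It did not move between my last two pictures.
- **Left alone:** the jar and mouse showed no visible movement in the top view. I saw the wafer box upright in the last wrist picture but did not measure it again. The purple look-alikes were never touched.

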